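# Balance the sledge tray and push it over the gap into the lighted dock

### The job

The orange tray is nose-heavy: stand the loose green carton from the right of the bench upright in its empty rear bay so that it balances, and draw the yellow stop bar fully aside by its black knob. With both done, push the tray along, without lifting it or letting either end sag into the gap, across to the other stand and up the little ramp until its tail drops behind the lip under the hood. Keep the carton and the steel disc in the tray, leave the stop bar aside, and do not shift the caliper, micrometer and large ring.

Things in the scene. Friction and masses are not known exactly. Their poses are not given: they have to be found in the camera images.
- infeed: Fixed low stand, grey deck 170 x 106 mm, top 40 mm above the bench, a guide fence along each side (10 mm above the deck, 91 mm apart). Origin at bench level (z = 0) under the middle of its exit edge, at the gap. Its x axis points the way the tray must travel (over the gap to the dock), y to the left of that way; the deck covers x = -170 to 0 mm.
- dock: Fixed stand beyond the 57 to 61 mm gap, in line with the infeed, same deck height (40 mm) and fences. Origin at bench level under the middle of its entry edge, x as the infeed's. Along x: flat 0 to 30 mm; ramp 30 to 58 rising 5 mm; lip top 58 to 62; sheer 5 mm drop to the seat at deck height, 62 to 214; then an end stop. The seated tray has about 6 mm play.
- tray: Orange open tray, 145 mm long (x axis, pointing ahead to the nose), 85 mm wide, about 0.15 kg, loose on the infeed deck. Origin at the middle of its underside. Floor 4 mm, walls 3 mm thick; sides 18 mm, tail wall 26 mm, nose wall 26 mm high, divider across the middle 14 mm high. The rear bay is 69 x 79 mm; the front bay holds the steel disc.
- tail_bay (a point): Centre of the rear bay's floor (4 mm above the tray's underside, 36 mm behind its middle). Axes as the tray's.
- tray_tail (a point): Lower edge of the tray's tail wall, middle, at the underside; the tray is pushed against the outer face of the tail wall above this point. Axes as the tray's.
- tray_nose (a point): Middle of the front end of the tray's flat underside, 67 mm ahead of its middle (a 5 mm sloped nose follows).
- steel_block: Round steel test block, 64 mm across, 12 mm thick, about 0.3 kg, lying in the tray's front bay, where it stays. Origin at the middle of its underside.
- carton_center (a point): Centre of the loose green carton (body 71 mm along its x axis, 60 mm along y, 50 mm high along z, about 0.3 kg) standing on the bench to the right of the infeed. Grasp it across its 60 mm from above by its upper half; in the bay its 71 mm lie across the tray (its x axis along the tray's y, either way round).
- carton: The same green carton; origin at the middle of its underside, z up.
- stop_bar (a joint): Travel of the yellow stop bar in m: 0 to 4 mm at the start, lying across the tray's way at the exit edge; 0.055 m fully drawn aside. It slides along the infeed's -y axis (to the right of the way of travel) with about 2 N of friction and stays where it is left. From 0.045 m on it clears the tray.
- stop_knob (a point): Middle of the stop bar's upright black knob: 22 mm across, 28 mm tall (about 63 to 91 mm above the bench), on a thinner steel stem. It moves with the bar. The blue bracket that guides the bar stands 22 mm and more to its left, up to 54 mm above the bench.
- caliper: Bystander: steel caliper 272 mm long. Leave alone.
- micrometer: Bystander: micrometer 130 mm long. Leave alone.
- big_ring: Bystander: steel bearing ring 90 mm across, 18 mm high. Leave alone.
- hood_edge (a point): Middle of the front edge's underside of the dock's white hood plate, 145 mm above the bench, 50 mm past the dock's entry edge. The hood covers 175 mm beyond it, 146 mm wide, 10 mm thick. An upright gripper strikes this edge before the tray is home; one leaned back 30 to 45 degrees, fingers pointing ahead and down, clears it. Axes as the dock's.
Mind the look-alikes: they are no part of the job. There is more than one size of the carton; the job needs the larger.

How it is judged:
By the outcome, as a careful person would: the job done as asked, in the order asked, and still so for the second after the job is handed in, with the robot touching nothing.
It also fails if it takes over 64 s, if anything falls off the work surface, if the arm or the gripper's body presses on something with over 40 N, if the wrist force passes 120 N, or if a joint passes its speed limit or range.

### The arm

A 7-joint arm with a two-finger parallel gripper is mounted at the origin on a cart in front of the work surface, level with it; the furniture and walls round the work are solid. World frame = base frame: x ahead of the robot, y to its left, z up, the work surface at z = 0. Lengths are in m, angles in rad, forces in N, time in s.
With the tool pointing down it reaches from about 0.4 to 0.875 m from the base axis. Payload 19.3 kg.
Tool frame: the origin (TCP) lies midway between the tips of the shut fingers; the grasp point (between the pads) lies 19 mm behind it (env.grasp_offset is the distance from the TCP to the grasp point, in m); y points along the fingers, x is the direction in which the jaws open and shut, and the axes are right-handed (so a half turn about y gives the same grasp; the last joint's range is limited). The gripper opens to 85 mm and grips with 20 to 120 N. Pads are 22 mm wide; open, the fingers measure 114 mm over their backs; the gripper's body (76 mm by 85 mm) begins 54 mm behind the grasp point. The pads swing forward as they close: fully open they stand 13 mm farther back than shut.
Start: joints at [1.095, 0.521, -0.036, 1.599, 0.021, 1.021, -0.113], TCP at [0.247, -0.574, 0.231] pointing down, gripper open.
Joint ranges: [-2.91, 2.91], [-0.3, 2.13], [-1.5, 1.42], [0.17, 2.43], [-1.26, 4.41], [0.16, 1.93], [-2.52, 2.52]. Speed limits (rad/s): [1.89, 1.89, 2.39, 2.39, 3.01, 3.01, 3.01].

### API

Orientations are given as a unit quaternion [x, y, z, w].
In Python, from station import env, effector, optics gives the robot as it stands. The module is installed in compiled form; this text tells all that it offers. Calls block until the motion is done:
- env.goto(position, orientation): joint-space move of the TCP to a pose.
- env.move_straight(position, rotation=None, speed=0.15, threshold=None): straight line of the TCP; rotation=None keeps the orientation; speed is the mean speed in m/s. With threshold (N) it stops when the force on the tool has changed by that much, and returns True; else False.
- env.move_j(angles): joint-space move.
- effector.gripper_to(opening): finger opening in m; the grip force is fixed at half the most; returns when the fingers have stopped.
- env.wait(seconds).
- env.inverse_kinematics(position, orientation): joint angles nearest the present ones, or None.
- env.get_obs(): the state.
- optics.get_image(name): name is "side" or "top" or "wrist"; returns the picture (480x640x3 uint8, red, green, blue); there is no depth.
- optics.camera_params(name): a dict with "camera_matrix" (3x3 intrinsics, pixels), "view" (4x4, takes a point from world to camera coordinates); the wrist camera has in their place "hand_eye" (4x4, takes a point from camera to tool coordinates, whose origin is the TCP and whose axes are the tool frame's). Camera axes: x right, y up, looking along -z (the intrinsics and any distortion apply to the point x, -y, -z); pixel columns grow to the right and rows downward; lengths in m; the calibration is good to about 2 mm. A picture is of the moment at which its call begins: read the wrist's pose just before it. camera_params takes no time and is no camera call.
A pose or a line that the arm cannot do raises env.MotionError and nothing moves.
- env.close_job(): hands the job in, once; it reports no verdict.
The state is a dict: "t": time; "joint_pos": joint angles; "dq": joint speeds; "tau": joint torques, N m; "tool_pos": TCP position; "ee_rot": TCP orientation; "contact_force": force on the tool from outside, world axes, zero at the start; "torque": the same for the moment, N m; "gripper_width": finger opening in m.
Only numpy, scipy, OpenCV 4.12 (cv2) and the standard library are available. Lean on these libraries where they do the work, as an engineer would, in place of code of your own. Each camera call takes 0.05 s, during which the arm holds its last target.

## Working session

There is one attempt and no reset: what is moved stays moved. The work goes in short steps, each a Python script; the robot and the scene stay as the last script left them, time stands still between calls to the robot, and variables do not carry over. Pictures are saved under pics/ and viewed, and the job is handed in when it is done.

```bash
mkdir -p pics; python3 - <<'E'
from station import env, effector, optics
import cv2, numpy as np
for n in ("side","top","wrist"):
    im=optics.get_image(n); cv2.imwrite(f"pics/{n}0.png",im[:,:,::-1])
    p=optics.camera_params(n); print(n,{k:np.round(np.array(v),4).tolist() if not isinstance(v,str) else v for k,v in p.items()})
o=env.get_obs(); print({k:np.round(v,4).tolist() for k,v in o.items()}); print(env.grasp_offset)
E
```

```text
side {'camera_matrix': [[601.3122, 0.0, 320.9572], [0.0, 601.3122, 244.4998], [0.0, 0.0, 1.0]], 'view': [[-0.8534, -0.5212, 0.0084, 0.4597], [0.2067, -0.3236, 0.9233, -0.1999], [-0.4785, 0.7897, 0.3839, -1.3228], [0.0, 0.0, 0.0, 1.0]]}
top {'camera_matrix': [[459.7907, 0.0, 319.3208], [0.0, 459.7907, 239.8405], [0.0, 0.0, 1.0]], 'view': [[0.0181, -0.9998, 0.01, -0.0303], [0.998, 0.0187, 0.0602, -0.5404], [-0.0604, 0.0089, 0.9981, -1.1478], [0.0, 0.0, 0.0, 1.0]]}
wrist {'camera_matrix': [[372.6447, 0.0, 317.5708], [0.0, 372.6447, 242.3392], [0.0, 0.0, 1.0]], 'hand_eye': [[1.0, -0.0008, 0.0003, -0.0001], [0.0005, 0.2619, -0.9651, -0.1427], [0.0007, 0.9651, 0.2619, 0.0656], [0.0, 0.0, 0.0, 1.0]]}
{'t': 0.15, 'joint_pos': [1.0948, 0.5219, -0.0363, 1.5999, 0.0212, 1.0211, -0.1128], 'dq': [0.0017, -0.0038, -0.0001, -0.0021, -0.0006, 0.0013, 0.0013], 'tau': [0.0014, -92.7386, 1.9804, -37.0061, 0.018, 0.0063, 0.0], 'tool_pos': [0.2466, -0.574, 0.2309], 'ee_rot': [-0.5903, 0.3893, -0.3887, 0.5906], 'contact_force': [0.3915, -0.8543, -0.2363], 'torque': [-0.0265, -0.0372, -0.0294], 'gripper_width': 0.0855}
0.0187
```

View pics/top0.png

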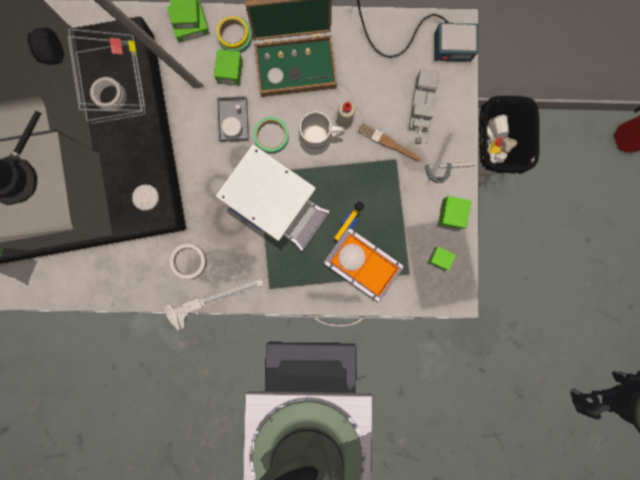

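View pics/side0.png

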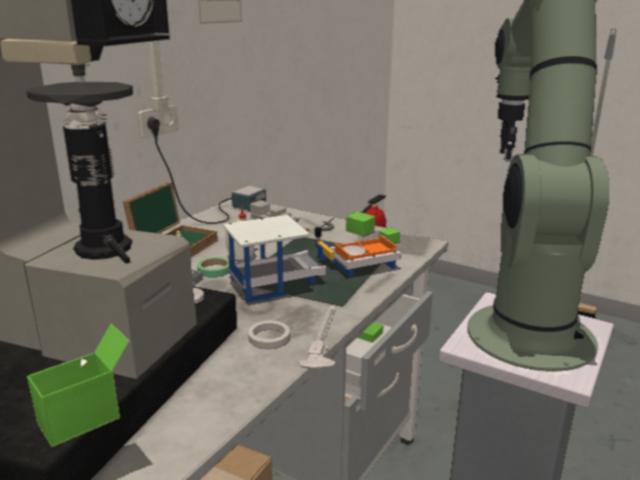

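View pics/wrist0.png

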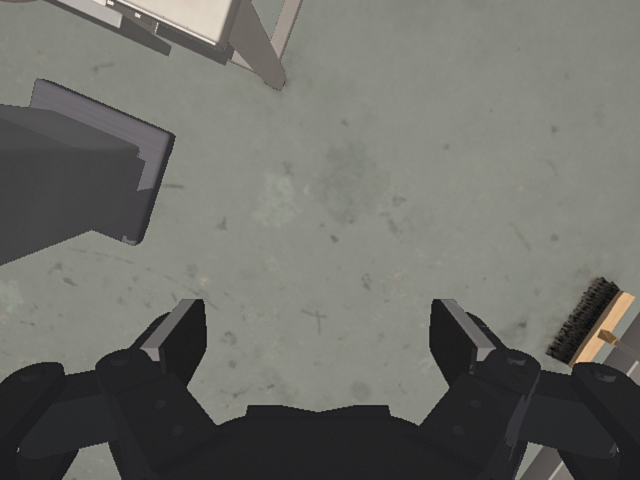

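Top view: tray near (363,265), dock and hood near (265,195), knob at (358,208), larger carton at (456,212), smaller one at (443,258). I'll zoom in to measure.

```bash
cat > h.py <<'E'
import numpy as np, cv2
from scipy.spatial.transform import Rotation as R
from station import env, effector, optics
def ray(px,name,pose=None):
    p=optics.camera_params(name); K=np.array(p["camera_matrix"])
    d=np.linalg.inv(K)@np.array([px[0],px[1],1.0]); d=np.array([d[0],-d[1],-d[2]])
    if name=="wrist":
        H=np.array(p["hand_eye"]); pos,q=pose; T=np.eye(4);T[:3,:3]=R.from_quat(q).as_matrix();T[:3,3]=pos
        W=T@H
    else: W=np.linalg.inv(np.array(p["view"]))
    return W[:3,3], W[:3,:3]@d
def onz(px,z,name,pose=None):
    o,d=ray(px,name,pose); return o+d*(z-o[2])/d[2]
def proj(P,name,pose=None):
    p=optics.camera_params(name); K=np.array(p["camera_matrix"])
    if name=="wrist":
        H=np.array(p["hand_eye"]); pos,q=pose; T=np.eye(4);T[:3,:3]=R.from_quat(q).as_matrix();T[:3,3]=pos
        V=np.linalg.inv(T@H)
    else: V=np.array(p["view"])
    c=V[:3,:3]@np.asarray(P)+V[:3,3]; u=K@np.array([c[0],-c[1],-c[2]]); return u[:2]/u[2]
def pose():
    o=env.get_obs(); return np.array(o["tool_pos"]),np.array(o["ee_rot"])
def snap(name,f,box=None,s=1):
    im=optics.get_image(name)[:,:,::-1].copy(); cv2.imwrite("pics/raw_"+f,im)
    zoom(im,f,box,s)
def zoom(im,f,box,s):
    if box: im=im[box[1]:box[3],box[0]:box[2]]
    cv2.imwrite("pics/"+f,cv2.resize(im,None,fx=s,fy=s,interpolation=cv2.INTER_CUBIC))
def rot(approach,jaw):
    y=np.array(approach,float);y/=np.linalg.norm(y);x=np.array(jaw,float);x-=y*(x@y);x/=np.linalg.norm(x)
    return R.from_matrix(np.stack([x,y,np.cross(x,y)],1)).as_quat()
E
python3 - <<'E'
from h import *
im=cv2.imread("pics/top0.png"); zoom(im,"topz.png",(320,180,480,300),5)
zoom(im,"topz2.png",(200,140,360,260),5)
for px,z in [((456,212),.05),((443,258),.04),((358,208),.09),((363,265),.06),((265,195),.155)]: print(px,onz(px,z,"top").round(3))
E
```

```text
(456, 212) [ 0.614 -0.357  0.05 ]
(443, 258) [ 0.5   -0.328  0.04 ]
(358, 208) [ 0.614 -0.11   0.09 ]
(363, 265) [ 0.479 -0.127  0.06 ]
(265, 195) [0.631 0.104 0.155]
```

View pics/topz.png

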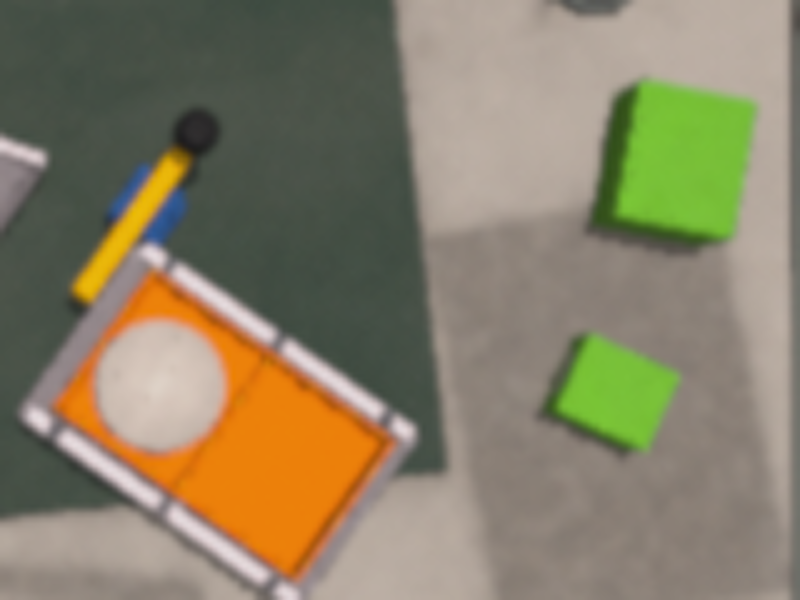

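View pics/topz2.png

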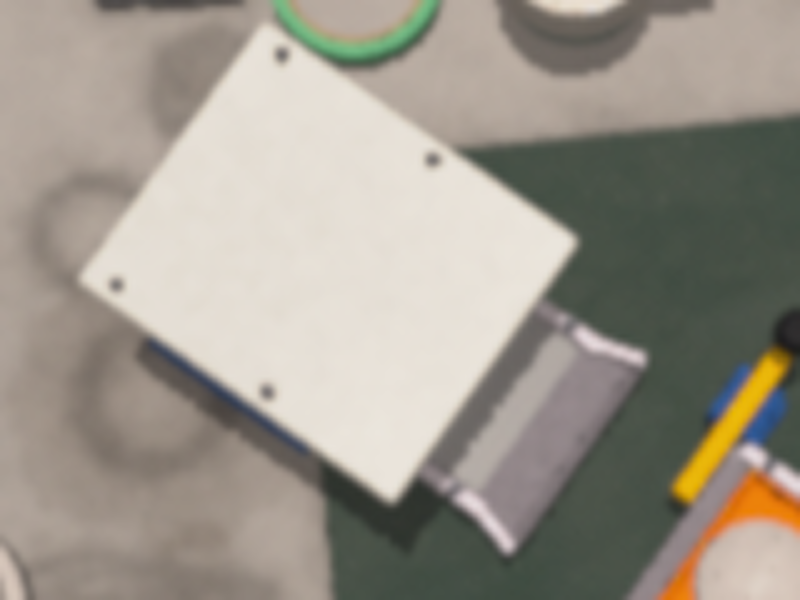

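```bash
python3 - <<'E'
from h import *
f=lambda x,y:(320+x/5,180+y/5)
g=lambda x,y:(200+x/5,140+y/5)
def pr(n,pts,z,fn):
    P=[onz(fn(*p),z,"top") for p in pts]; print(n); 
    for p in P: print("  ",p.round(4))
    return np.array(P)
c=pr("carton",[(645,80),(757,100),(732,240),(612,220)],.05,f)
print(np.linalg.norm(np.diff(np.vstack([c,c[:1]]),axis=0),axis=1), c.mean(0))
c=pr("small",[(590,335),(682,375),(648,450),(555,408)],.04,f)
print(np.linalg.norm(np.diff(np.vstack([c,c[:1]]),axis=0),axis=1))
F=pr("fences: exitR, exitL, tailR, tailL",[(150,245),(30,412),(412,435),(290,597)],.05,f)
pr("knob",[(197,130)],.091,f)
pr("bar end",[(85,297)],.057,f)
H=pr("hood",[(578,240),(395,503),(82,278),(268,22)],.155,g)
D=pr("dock entry R,L",[(645,357),(510,553)],.05,g)
for A in ((F[2],F[0]),(F[3],F[1]),(H[0],H[3]),(H[1],H[2])):
    d=A[1]-A[0]; print(np.degrees(np.arctan2(d[1],d[0])),np.linalg.norm(d))
E
```

```text
carton
   [ 0.6537 -0.3396  0.05  ]
   [ 0.6448 -0.3953  0.05  ]
   [ 0.5749 -0.3828  0.05  ]
   [ 0.5837 -0.3233  0.05  ]
[0.05642153 0.07103887 0.06011305 0.07190433] [ 0.61429094 -0.36027591  0.05      ]
small
   [ 0.5271 -0.3153  0.04  ]
   [ 0.5081 -0.3611  0.04  ]
   [ 0.4706 -0.3442  0.04  ]
   [ 0.4905 -0.298   0.04  ]
[0.0496474  0.0411108  0.05038657 0.0404519 ]
fences: exitR, exitL, tailR, tailL
   [ 0.567  -0.0951  0.05  ]
   [ 0.4837 -0.0374  0.05  ]
   [ 0.4758 -0.2251  0.05  ]
   [ 0.3957 -0.166   0.05  ]
knob
   [ 0.6189 -0.1136  0.091 ]
bar end
   [ 0.5403 -0.0631  0.057 ]
hood
   [ 0.6489 -0.0086  0.155 ]
   [0.5291 0.0707 0.155 ]
   [0.6273 0.213  0.155 ]
   [0.7453 0.133  0.155 ]
dock entry R,L
   [ 0.6096 -0.0426  0.05  ]
   [0.5115 0.022  0.05  ]
54.97256539931065 0.15876625694581548
55.62898632266871 0.15579535427284963
55.76469864000255 0.17131199809800501
55.38439647334501 0.17293467941199234
```

Fits: carton 71×60 mm, yaw about -10.5°; travel yaw about 55.4°. Next, closer wrist views.

```bash
python3 - <<'E'
from h import *
a=np.radians(55.4); d=np.array([np.cos(a),np.sin(a),0])
for s in (1,-1):
    q=rot([0,0,-1],s*d)
    j=env.inverse_kinematics([.46,-.15,.28],q); print(s,None if j is None else np.round(j,2))
    b=np.radians(79.5); q2=rot([0,0,-1],s*np.array([np.cos(b),np.sin(b),0]))
    j=env.inverse_kinematics([.614,-.36,.15],q2); print(s,None if j is None else np.round(j,2))
q=rot([0,0,-1],d)
j=env.inverse_kinematics([.50,-.12,.30],q)
s=1 
try: env.goto([.50,-.12,.30],rot([0,0,-1],d))
except env.MotionError as e: print(e); env.goto([.50,-.12,.30],rot([0,0,-1],-d))
p=pose(); print(p); snap("wrist","w1.png"); np.save("p1.npy",np.r_[p[0],p[1]]); print(env.get_obs()["t"])
E
```

```text
1 [ 0.73  0.29 -0.66  1.88  0.21  1.04  0.95]
1 [ 0.81  0.82 -0.65  1.39  0.51  1.11  1.47]
-1 [ 0.22  0.24 -0.04  1.9   0.01  1.   -1.99]
-1 [ 0.42  0.74  0.05  1.41 -0.04  0.98 -1.27]
(array([ 0.49985712, -0.12097189,  0.29976572]), array([-0.62640712, -0.32783513,  0.32811371,  0.62648195]))
2.1
```

View pics/w1.png

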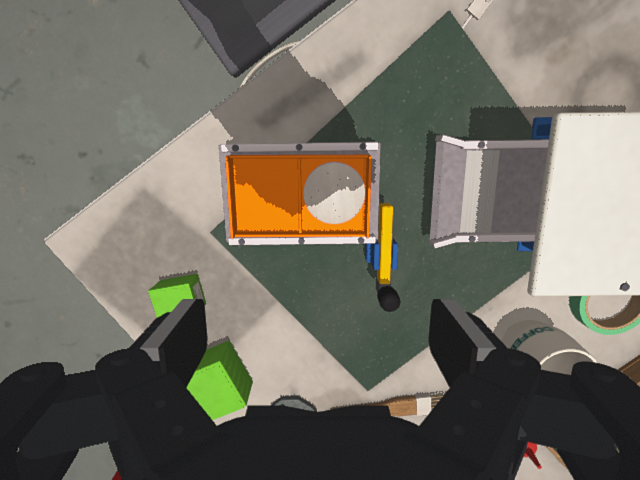

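Tray and infeed at about (300,195), bar (388,245), knob (388,299), dock entry (435,190). I'll zoom for measurement.

```bash
python3 - <<'E'
from h import *
im=cv2.imread("pics/raw_w1.png"); zoom(im,"w1a.png",(210,130,410,280),4)
zoom(im,"w1b.png",(360,100,560,250),4)
E
```

```text
(no output)
```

View pics/w1a.png

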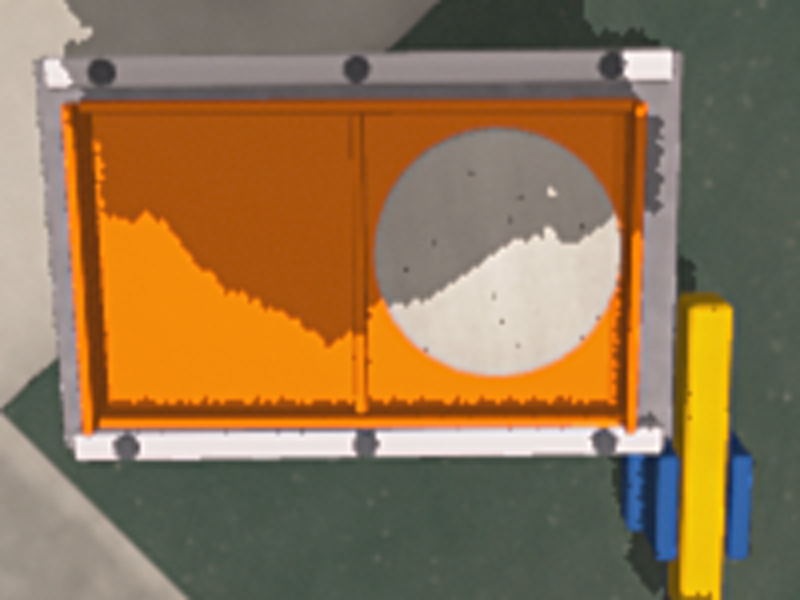

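View pics/w1b.png

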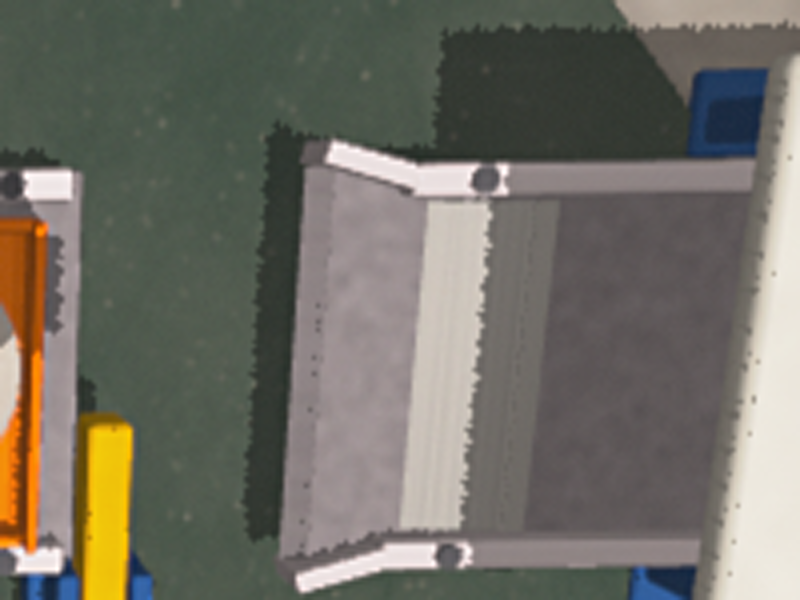

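```bash
python3 - <<'E'
from h import *
P=np.load("p1.npy"); P=(P[:3],P[3:])
f=lambda x,y:(210+x/4,130+y/4); g=lambda x,y:(360+x/4,100+y/4)
def pr(n,pts,z,fn):
    o=[]
    for p in pts:
        w=onz(fn(*p),z,"wrist",P); o.append(w)
    o=np.array(o); print(n,o.round(4)[:,:2].tolist()); return o
ang=lambda v:np.degrees(np.arctan2(v[1],v[0]))
T=pr("tray tailL tailR noseL noseR z66",[(64,103),(85,432),(647,102),(636,430)],.066,f)
print("center",T.mean(0), ang(T[2]-T[0]),ang(T[3]-T[1]),ang(T[0]-T[1])-90,ang(T[2]-T[3])-90,np.linalg.norm(T[2]-T[0]),np.linalg.norm(T[0]-T[1]))
D=pr("divider z58",[(357,113),(362,410)],.058,f); print(D.mean(0))
F=pr("fence top infeed rearL rearR exitL exitR",[(37,60),(78,455),(680,52),(663,450)],.05,f)
print(ang(F[2]-F[0]),ang(F[3]-F[1]),np.linalg.norm(F[2]-F[0]),np.linalg.norm(F[0]-F[1]))
K=pr("knob",[(178*4,169*4)],.091,f)
B=pr("bar end, z.057",[(707,297),(697,590)],.057,f); print(ang(B[0]-B[1]))
E=pr("dock entry edge z.05? L R",[(328,150),(300,580)],.05,g)
S=pr("lip edges L: 58,R / 62",[(495,205),(465,525)],.045,g)
S2=pr("ramp start",[(425,203),(400,530)],.04,g)
H=pr("hood edge z.145",[(780,60),(705,590)],.145,g);print(ang(H[0]-H[1])-90)
M=pr("micrometer etc",[(178*4,169*4)],0,f)
E
```

```text
tray tailL tailR noseL noseR z66 [[0.4047, -0.1652], [0.4736, -0.2128], [0.4862, -0.0471], [0.5549, -0.0943]]
center [ 0.47984223 -0.12984234  0.066     ] 55.40338846798812 55.52651652803498 55.387697743168616 55.50743838093726 0.14353110874604338 0.08364683348947191
divider z58 [[0.4478, -0.1078], [0.5112, -0.1513]]
[ 0.47951407 -0.12958031  0.058     ]
fence top infeed rearL rearR exitL exitR [[0.3907, -0.1677], [0.4788, -0.2238], [0.4823, -0.032], [0.5685, -0.0917]]
55.99617782841193 55.819594016015294 0.16376420974590553 0.10444352190851217
knob [[0.6131, -0.1125]]
bar end, z.057 [[0.5379, -0.06], [0.6053, -0.1053]]
146.14059652216733
dock entry edge z.05? L R [[0.5135, 0.0226], [0.6077, -0.04]]
lip edges L: 58,R / 62 [[0.5509, 0.0527], [0.622, 0.0056]]
ramp start [[0.5414, 0.0395], [0.6152, -0.0088]]
hood edge z.145 [[0.5313, 0.0754], [0.6181, 0.0175]]
56.27643007522627
micrometer etc [[0.6566, -0.1201]]
```

```bash
python3 - <<'E'
from h import *
b=np.radians(79.5); q=rot([0,0,-1],[np.cos(b),np.sin(b),0])
env.goto([.614,-.36,.20],q)
p=pose(); print(p); snap("wrist","w2.png"); np.save("p2.npy",np.r_[p[0],p[1]]); o=env.get_obs();print(o["t"],o["joint_pos"])
E
```

```text
(array([ 0.61438701, -0.35870359,  0.20080099]), array([ 0.54365662,  0.45259265, -0.45193844, -0.54346023]))
3.25 [ 0.78526271  0.75281407 -0.60392157  1.34859278  0.43473747  1.17102797
  1.52894388]
```

View pics/w2.png

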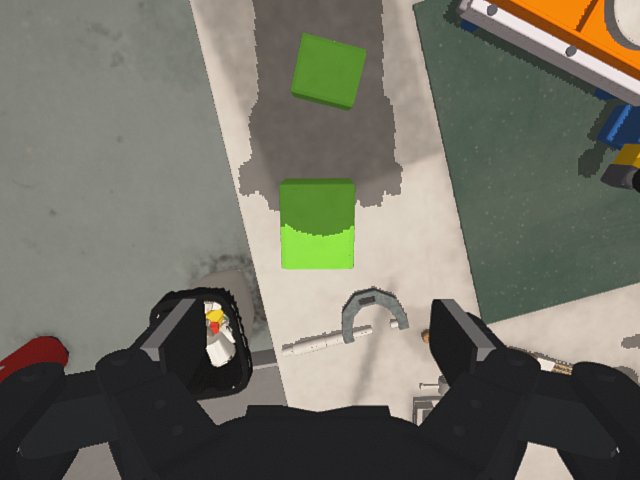

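```bash
python3 - <<'E'
from h import *
im=cv2.imread("pics/raw_w2.png"); zoom(im,"w2a.png",(265,165,375,285),5)
E
```

```text
(no output)
```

View pics/w2a.png

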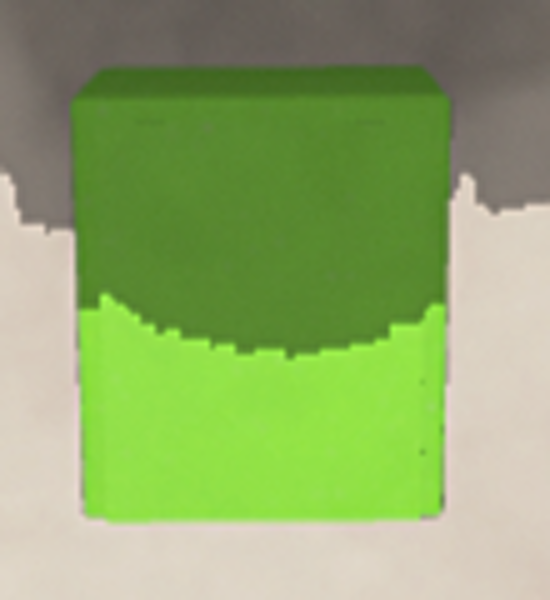

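```bash
python3 - <<'E'
from h import *
P=np.load("p2.npy"); P=(P[:3],P[3:])
C=np.array([onz((265+x/5,165+y/5),.05,"wrist",P) for x,y in [(74,98),(449,98),(443,518),(83,518)]])
print(C.round(4),C.mean(0),np.linalg.norm(np.diff(np.vstack([C,C[:1]]),axis=0),axis=1))
u=(C[2]+C[3]-C[0]-C[1]); print(np.degrees(np.arctan2(u[1],u[0])))
v=(C[1]+C[2]-C[0]-C[3]); print(np.degrees(np.arctan2(v[1],v[0])))
E
```

```text
[[ 0.5757 -0.3816  0.05  ]
 [ 0.5863 -0.3239  0.05  ]
 [ 0.6548 -0.3356  0.05  ]
 [ 0.644  -0.3946  0.05  ]] [ 0.61521415 -0.35892149  0.05      ] [0.05873441 0.0694996  0.05990078 0.06948509]
-10.242612682619695
79.55267293627429
```

```bash
python3 - <<'E'
from h import *
b=np.radians(79.6); q=rot([0,0,-1],[np.cos(b),np.sin(b),0])
env.move_straight([.615,-.3592,.06],q,speed=.15)
env.move_straight([.615,-.3592,.025],q,speed=.08)
effector.gripper_to(0.05)
o=env.get_obs(); print(o["t"],o["gripper_width"],o["contact_force"],o["tool_pos"])
env.move_straight([.615,-.3592,.17],speed=.15)
a=np.radians(55.45); d=np.array([np.cos(a),np.sin(a),0])
c=np.array([.4797,-.1297,0])-.036*d
env.goto(c+[0,0,.17],rot([0,0,-1],d))
o=env.get_obs(); print(o["t"],o["gripper_width"],o["contact_force"],o["tool_pos"],o["joint_pos"])
p=pose(); np.save("p3.npy",np.r_[p[0],p[1]])
snap("wrist","w3.png"); snap("side","s3.png",(280,180,460,315),4)
E
```

```text
5.2833 0.05859118817985713 [-1.18705598  0.69073625  5.21141897] [ 0.61537864 -0.35939502  0.02581843]
7.3917 0.05859111098918318 [ 0.86103412 -0.11697061 -2.19214231] [ 0.46007109 -0.15986325  0.17004338] [ 0.68397482  0.44455582 -0.60763087  1.99398265  0.34752835  0.80492816
  0.84570415]
```

View pics/w3.png

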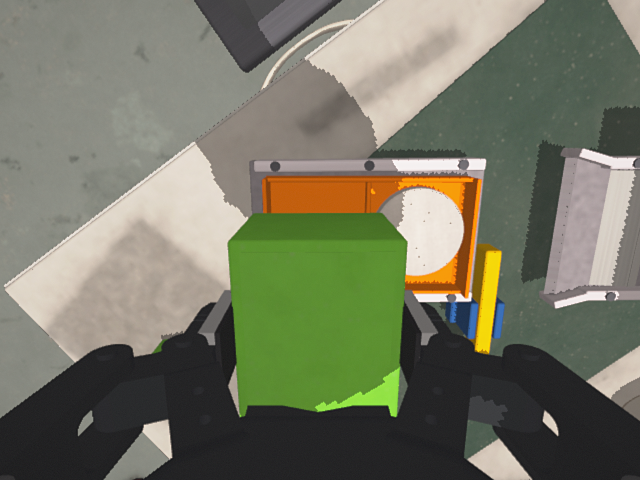

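View pics/s3.png

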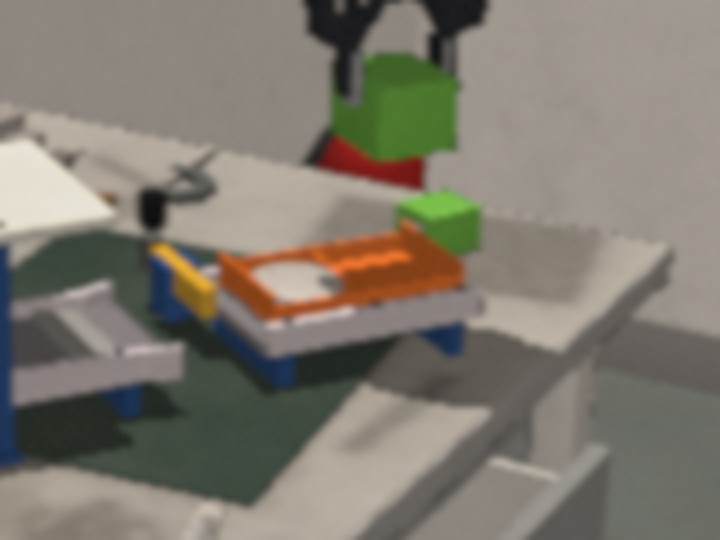

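```bash
python3 - <<'E'
from h import *
P=np.load("p3.npy"); P=(P[:3],P[3:])
M=R.from_quat(P[1])
for t in [(-.03,-.0242,.0355),(.03,-.0242,.0355),(-.03,.0258,.0355),(.03,.0258,.0355)]:
    print(t,proj(P[0]+M.apply(t),"wrist",P).round(1))
a=np.radians(55.45); d=np.array([np.cos(a),np.sin(a),0]);n=np.array([-d[1],d[0],0])
c=np.array([.4797,-.1297,.066])
for s,t in [(-.0725,.0425),(.0725,.0425),(.0725,-.0425)]: print("tray",proj(c+s*d+t*n,"wrist",P).round(1))
im=cv2.imread("pics/raw_w3.png"); zoom(im,"w3a.png",(220,150,420,300),4)
E
```

```text
(-0.03, -0.0242, 0.0355) [227.3 239. ]
(0.03, -0.0242, 0.0355) [409.8 239.2]
(-0.03, 0.0258, 0.0355) [252.8 211.5]
(0.03, 0.0258, 0.0355) [383.7 211.6]
tray [262.3 177.8]
tray [483.5 178. ]
tray [469.5 298.1]
```

View pics/w3a.png

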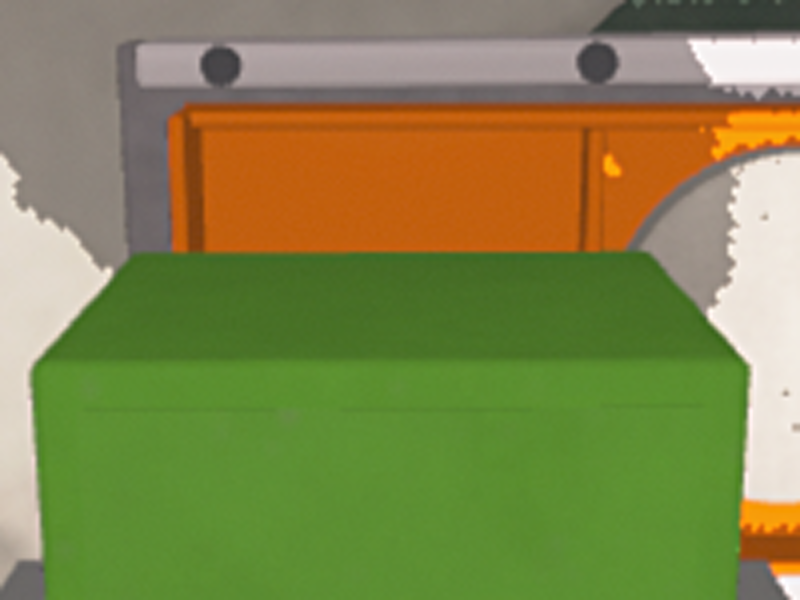

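```bash
python3 - <<'E'
from h import *
a=np.radians(55.45); d=np.array([np.cos(a),np.sin(a),0]);n=np.array([-d[1],d[0],0])
c=np.array([.4797,-.1297,0])-.0355*d+.0008*n
q=rot([0,0,-1],d)
print(env.move_straight(c+[0,0,.10],q,speed=.12))
print(env.move_straight(c+[0,0,.066],q,speed=.03,threshold=4))
o=env.get_obs(); print(o["t"],o["gripper_width"],o["contact_force"],o["tool_pos"])
snap("side","s4.png",(280,180,460,315),4)
p=pose(); np.save("p4.npy",np.r_[p[0],p[1]]); snap("wrist","w4.png")
E
```

```text
False
True
9.15 0.05853297989418299 [-1.72839301  0.35857995  9.636944  ] [ 0.45876332 -0.15840135  0.06972028]
```

View pics/s4.png

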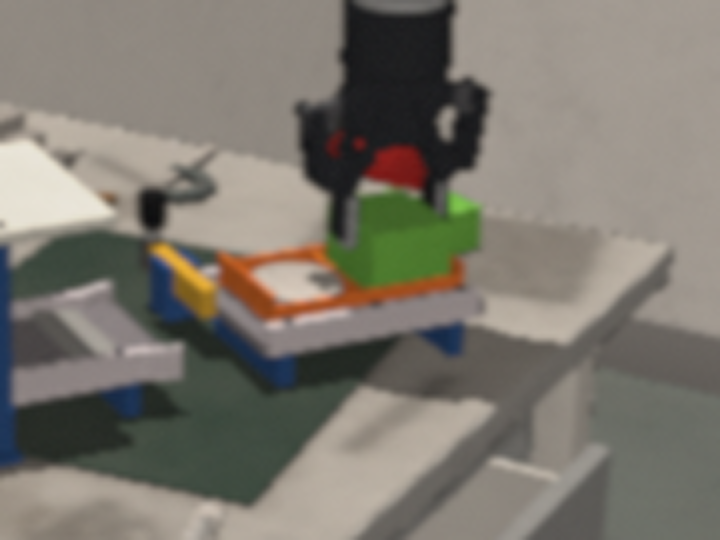

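View pics/w4.png

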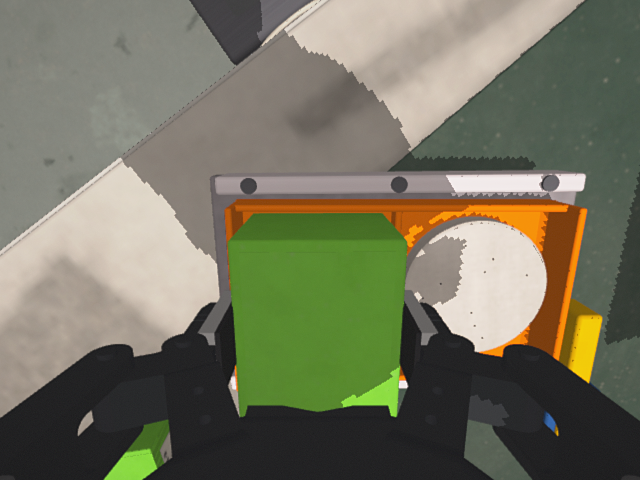

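```bash
python3 - <<'E'
from h import *
p=pose()
effector.gripper_to(0.085)
env.move_straight(p[0]+[0,0,.06],speed=.1)
a=np.radians(55.45); d=np.array([np.cos(a),np.sin(a),0])
q=rot([0,0,-1],d)
k=np.array([.614,-.1125,0])
env.goto(k+[0,0,.18],q)
o=env.get_obs(); print(o["t"],o["joint_pos"].round(2))
p=pose(); np.save("p5.npy",np.r_[p[0],p[1]]); snap("wrist","w5.png")
E
```

```text
11.1 [ 0.46  0.63 -0.57  1.63  0.39  1.    0.73]
```

View pics/w5.png

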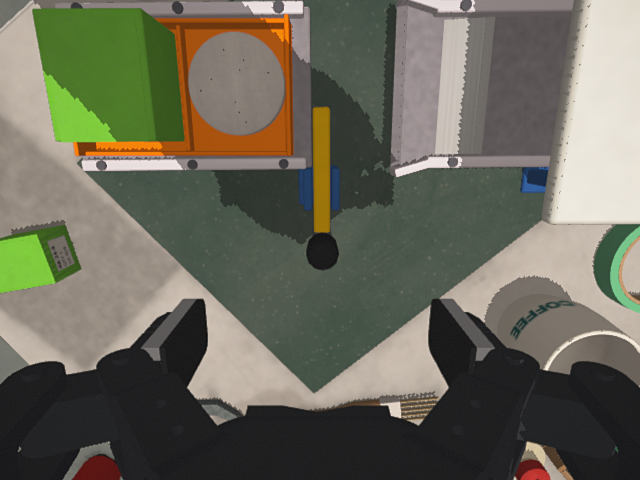

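The carton stands in the rear bay. Knob top is at about (322,253).

```bash
python3 - <<'E'
from h import *
P=np.load("p5.npy"); P=(P[:3],P[3:])
k=onz((322,253),.091,"wrist",P); print(k)
for px in [(305,253),(339,253)]: print(onz(px,.091,"wrist",P))
a=np.radians(55.45); d=np.array([np.cos(a),np.sin(a),0]);n=np.array([-d[1],d[0],0])
q=rot([0,0,-1],d); k[2]=0
env.move_straight(k+[0,0,.10],q,speed=.15)
env.move_straight(k+[0,0,.064],q,speed=.08,threshold=8)
effector.gripper_to(0.01)
o=env.get_obs(); print(o["t"],o["gripper_width"],o["contact_force"],o["tool_pos"])
p=pose()
r=env.move_straight(p[0]-.058*n,speed=.05,threshold=15)
o=env.get_obs(); print(r,o["t"],o["gripper_width"],o["contact_force"],o["tool_pos"],np.dot(o["tool_pos"]-p[0],-n))
snap("top","t6.png",(320,180,480,300),5)
E
```

```text
[ 0.61720276 -0.11202657  0.091     ]
[ 0.61098448 -0.12108222  0.091     ]
[ 0.62342049 -0.10297171  0.091     ]
13.05 0.0195085516380543 [0.40579499 1.13791007 6.35986484] [ 0.61759274 -0.11172941  0.06441442]
True 14.05 0.019507057978534227 [-4.83714115  1.24072015 10.35252104] [ 0.66177113 -0.14150694  0.06439343] 0.05327430881803173
```

View pics/t6.png

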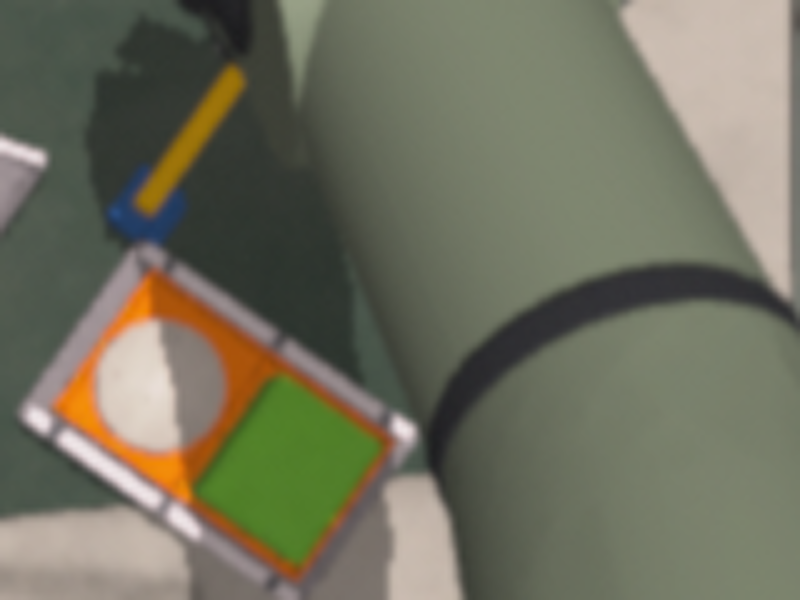

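```bash
cat >> h.py <<'E'
a0=np.radians(55.5); D=np.array([np.cos(a0),np.sin(a0),0]); N=np.array([-D[1],D[0],0])
def line(s,z): # s along D measured from infeed exit origin
    o=np.array([.5254,-.0619,0]); o=o-N*(N@o)+N*(-.468)
    return o+D*s+np.array([0,0,z])
TH=np.radians(42)
QP=rot(D*np.sin(TH)-np.array([0,0,np.cos(TH)]),N)
E
python3 - <<'E'
from h import *
p=pose()
effector.gripper_to(0.06)
env.move_straight(p[0]+[0,0,.08],speed=.15)
effector.gripper_to(0.0)
print("tray s",(np.array([.4797,-.1297,0])-line(0,0))@D, "n", (np.array([.4797,-.1297,0])-line(0,0))@N)
for s in (-.21,-.15,-.1,-.05,0,.05,.1,.13):
    j=env.inverse_kinematics(line(s,.0535),QP); print(s,line(s,0).round(3),None if j is None else np.round(j,2))
print(env.get_obs()["t"], env.get_obs()["joint_pos"].round(2),env.get_obs()["contact_force"])
snap("top","t7.png",(240,140,480,300),3)
E
```

```text
tray s -0.08176052061603752 n -0.0007962216111316767
-0.21 [ 0.406 -0.235  0.   ] [ 0.58  0.83  0.38  2.07 -1.22  1.08 -1.8 ]
-0.15 [ 0.44  -0.185  0.   ] [ 0.61  0.78  0.17  2.11 -1.25  0.91 -1.88]
-0.1 [ 0.469 -0.144  0.   ] [ 1.5   1.24 -1.29  2.09  0.82  0.57  2.43]
-0.05 [ 0.497 -0.103  0.   ] [ 1.4   1.24 -1.3   2.1   0.93  0.52  2.25]
0 [ 0.525 -0.062  0.   ] [ 1.35  1.43 -1.49  2.1   1.26  0.73  1.92]
0.05 [ 0.554 -0.021  0.   ] [ 1.21  1.31 -1.37  2.09  1.26  0.55  1.83]
0.1 [0.582 0.021 0.   ] [ 1.04  1.18 -1.22  2.06  1.22  0.37  1.75]
0.13 [0.599 0.045 0.   ] [ 0.95  1.13 -1.15  2.04  1.21  0.29  1.7 ]
15.85 [ 0.46  0.75 -0.54  1.5   0.43  1.01  0.77] [-0.40216988 -0.10472144 -0.39140282]
```

View pics/t7.png

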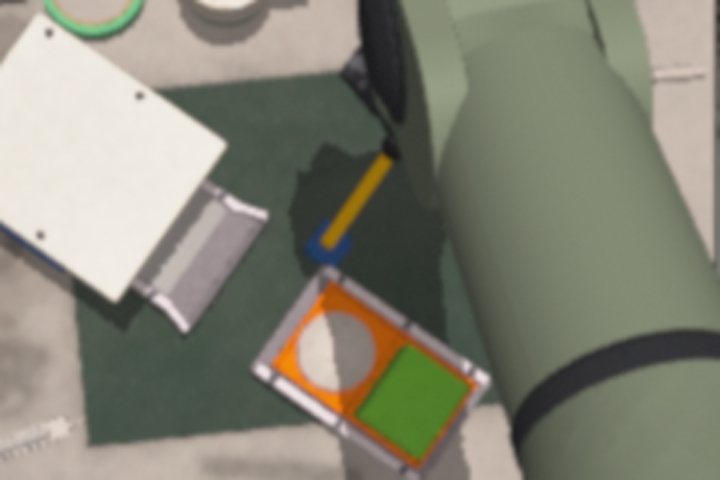

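```bash
python3 - <<'E'
from h import *
z=np.array([0,0,1.])
for th in (32,37,42):
  t=np.radians(th); ap=D*np.sin(t)-z*np.cos(t); up=D*np.cos(t)+z*np.sin(t)
  for nm,j in (("+N",N),("-N",-N),("+up",up),("-up",-up)):
    print(th,nm)
    for s in (-.2,-.165,-.1,0,.1,.13):
      q=env.inverse_kinematics(line(s,.0535),rot(ap,j)); print("   ",s,None if q is None else np.round(q,2))
E
```

```text
32 +N
    -0.2 [ 1.6   1.14 -1.29  2.06  0.81  0.73  2.5 ]
    -0.165 [ 1.52  1.11 -1.26  2.08  0.81  0.66  2.44]
    -0.1 [ 1.37  1.06 -1.21  2.1   0.84  0.55  2.29]
    0 [ 1.11  1.01 -1.13  2.09  0.91  0.42  2.05]
    0.1 [ 0.85  0.96 -1.03  2.03  0.94  0.34  1.86]
    0.13 [ 0.77  0.95 -1.    2.    0.94  0.32  1.81]
32 -N
    -0.2 [ 1.22  0.77 -0.64  2.08 -0.26  0.48  0.35]
    -0.165 [ 1.16  0.77 -0.66  2.1  -0.28  0.43  0.31]
    -0.1 [ 1.04  0.77 -0.68  2.12 -0.31  0.35  0.21]
    0 [ 0.84  0.78 -0.69  2.1  -0.31  0.24  0.04]
    0.1 [ 0.61  0.79 -0.66  2.04 -0.29  0.18 -0.15]
    0.13 [ 0.55  0.79 -0.64  2.01 -0.29  0.18 -0.2 ]
32 +up
    -0.2 [ 1.43  0.91 -0.96  2.07  0.3   0.52  1.39]
    -0.165 [ 1.36  0.9  -0.96  2.09  0.3   0.47  1.33]
    -0.1 [ 1.21  0.88 -0.93  2.11  0.3   0.37  1.21]
    0 [ 0.96  0.85 -0.87  2.1   0.3   0.26  1.03]
    0.1 [ 0.71  0.84 -0.8   2.04  0.31  0.2   0.85]
    0.13 [ 0.64  0.84 -0.78  2.01  0.31  0.19  0.8 ]
32 -up
    -0.2 [ 0.92  0.7  -0.23  2.09 -0.78  0.59 -0.73]
    -0.165 [ 0.88  0.7  -0.27  2.11 -0.82  0.54 -0.76]
    -0.1 [ 0.79  0
[... 2069 characters left out ...]
]
    0.13 [ 0.67  0.87 -0.69  2.05 -1.21  0.18  0.83]
42 +up
    -0.2 [ 1.57  1.06 -1.05  2.03  0.26  0.58  1.52]
    -0.165 [ 1.51  1.05 -1.05  2.06  0.26  0.51  1.47]
    -0.1 [ 1.37  1.03 -1.04  2.09  0.26  0.39  1.37]
    0 [ 1.14  1.01 -1.    2.11  0.28  0.23  1.18]
    0.1 [ 0.99  1.09 -1.11  2.06  1.03  0.24  0.33]
    0.13 [ 0.93  1.1  -1.11  2.04  1.15  0.25  0.18]
42 -up
    -0.2 [ 1.03  0.78 -0.26  2.05 -0.87  0.72 -0.56]
    -0.165 [ 0.99  0.78 -0.3   2.08 -0.92  0.66 -0.57]
    -0.1 [ 0.93  0.78 -0.39  2.11 -1.01  0.55 -0.59]
    0 [ 0.83  0.81 -0.54  2.12 -1.13  0.38 -0.64]
    0.1 [ 0.72  0.86 -0.67  2.07 -1.18  0.22 -0.72]
    0.13 [ 0.67  0.87 -0.7   2.05 -1.2   0.18 -0.75]
```

```bash
cat >> h.py <<'E'
def QL(deg):
    t=np.radians(deg); return rot(D*np.sin(t)-np.array([0,0,np.cos(t)]),N)
E
python3 - <<'E'
from h import *
print(env.get_obs()["gripper_width"])
p=pose(); env.move_straight(p[0]+[-.05,0,.13],speed=.25)
j=env.inverse_kinematics(line(-.20,.20),QL(37)); print(np.round(j,2))
env.goto(line(-.20,.20),QL(37))
o=env.get_obs(); print(o["t"],o["joint_pos"].round(2))
snap("top","t8.png",(240,140,480,300),3); snap("side","s8.png",(230,160,470,340),3)
E
```

```text
0.00014710312153793997
[ 0.02  0.88  1.23  2.07 -1.24  1.62 -1.88]
19.0167 [ 0.02  0.88  1.23  2.07 -1.24  1.62 -1.88]
```

View pics/t8.png

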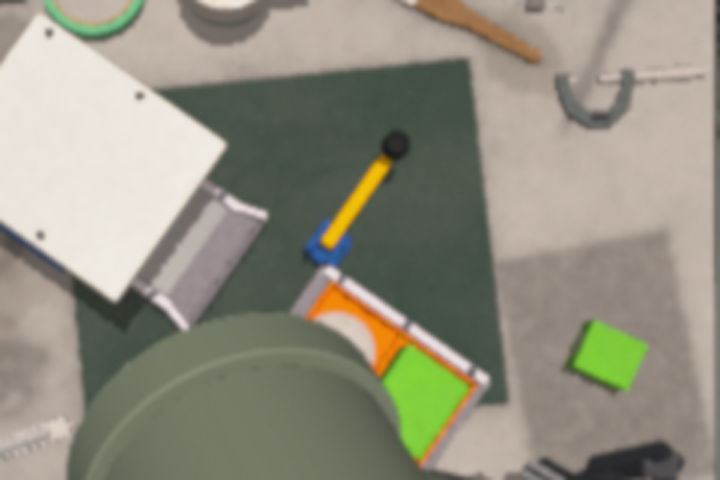

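View pics/s8.png

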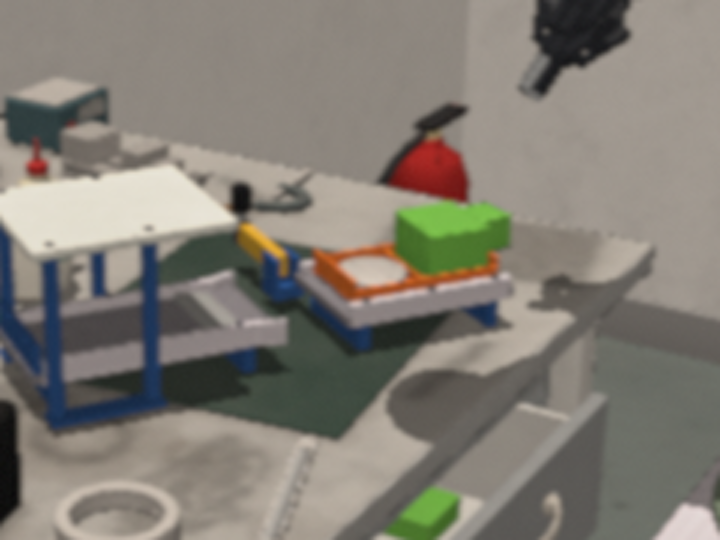

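Bar is aside (knob at top-view crop (395,145)), and the carton is upright. The arm took the wrong branch, though, so I'll re-route through the start posture.

```bash
python3 - <<'E'
from h import *
p=pose(); 
try: env.move_straight(p[0]+[-.0,-.05,.08],speed=.25)
except env.MotionError as e: print("no",e)
env.move_j([1.095,0.521,-0.036,1.599,0.021,1.021,-0.113])
print(env.get_obs()["t"],env.get_obs()["contact_force"])
for s in (-.2,-.23,-.26):
  for z in (.053,.08,.12,.16,.2):
    for th in (30,37):
      q=env.inverse_kinematics(line(s,z),QL(th)); print(s,z,th,None if q is None else np.round(q,2))
E
```

```text
21.3583 [-0.03065148  0.05700571  1.01242436]
-0.2 0.053 30 [ 0.61  0.69  0.15  2.11 -1.05  0.73 -2.07]
-0.2 0.053 37 [ 0.68  0.74  0.15  2.09 -1.11  0.84 -1.96]
-0.2 0.08 30 [ 0.58  0.64  0.19  2.11 -1.01  0.77 -2.13]
-0.2 0.08 37 [ 0.66  0.69  0.18  2.09 -1.07  0.88 -2.01]
-0.2 0.12 30 [ 0.54  0.57  0.25  2.1  -0.94  0.84 -2.21]
-0.2 0.12 37 [ 0.62  0.62  0.24  2.08 -1.02  0.95 -2.09]
-0.2 0.16 30 [ 0.5   0.5   0.3   2.08 -0.88  0.91 -2.3 ]
-0.2 0.16 37 [ 0.58  0.55  0.29  2.07 -0.97  1.01 -2.17]
-0.2 0.2 30 [ 0.47  0.43  0.33  2.05 -0.82  0.98 -2.39]
-0.2 0.2 37 [ 0.55  0.48  0.33  2.05 -0.92  1.07 -2.25]
-0.23 0.053 30 [ 0.66  0.7   0.18  2.09 -1.01  0.76 -2.05]
-0.23 0.053 37 [ 0.72  0.76  0.17  2.07 -1.06  0.88 -1.95]
-0.23 0.08 30 [ 0.63  0.65  0.22  2.09 -0.97  0.81 -2.1 ]
-0.23 0.08 37 [ 0.7   0.71  0.21  2.07 -1.03  0.92 -2.  ]
-0.23 0.12 30 [ 0.58  0.58  0.27  2.08 -0.92  0.88 -2.18]
-0.23 0.12 37 [ 0.66  0.63  0.26  2.06 -0.99  0.98 -2.07]
-0.23 0.16 30 [ 0.55  0.51  0.32  2.06 -0.86  0.94 -2.26]
-0.23 0.16 37 [ 0.62  0.56  0.31  2.05 -0.94  1.05 -2.14]
-0.23 0.2 30 [ 0.52  0.44  0.35  2.03 -0.8   1.01 -2.35]
-0.23 0.2 37 [ 0.59  0.49  0.35  2.02 -0.89  1.11 -2.22]
-0.26 0.053 30 [ 0.7   0.71  0.2   2.07 -0.98  0.8  -2.03]
-0.26 0.053 37 [ 0.76  0.77  0.2   2.04 -1.03  0.92 -1.94]
-0.26 0.08 30 [ 0.67  0.66  0.24  2.07 -0.94  0.85 -2.08]
-0.26 0.08 37 [ 0.74  0.72  0.24  2.04 -1.    0.96 -1.98]
-0.26 0.12 30 [ 0.63  0.59  0.29  2.06 -0.89  0.91 -2.15]
-0.26 0.12 37 [ 0.7   0.65  0.28  2.03 -0.95  1.02 -2.05]
-0.26 0.16 30 [ 0.6   0.52  0.34  2.04 -0.83  0.98 -2.23]
-0.26 0.16 37 [ 0.67  0.58  0.33  2.02 -0.91  1.08 -2.12]
-0.26 0.2 30 [ 0.57  0.46  0.37  2.01 -0.78  1.05 -2.3 ]
-0.26 0.2 37 [ 0.64  0.51  0.36  1.99 -0.87  1.15 -2.19]
```

```bash
python3 - <<'E'
from h import *
z=np.array([0,0,1.])
for yaw in (0,-12,12):
 Rz=R.from_euler('z',yaw,degrees=True)
 for th in (34,37,40):
  t=np.radians(th); d=Rz.apply(D); q0=rot(d*np.sin(t)-z*np.cos(t),Rz.apply(N))
  print(yaw,th)
  for s in (-.2,-.16,-.1,-.05,0,.05,.1,.13):
      q=env.inverse_kinematics(line(s,.0535),q0); print("   ",s,None if q is None else np.round(q,2))
E
```

```text
0 34
    -0.2 [ 0.66  0.72  0.15  2.1  -1.08  0.79 -2.01]
    -0.16 [ 0.6   0.71  0.11  2.12 -1.14  0.74 -2.03]
    -0.1 [ 0.53  0.7   0.04  2.14 -1.21  0.67 -2.07]
    -0.05 [ 0.49  0.69 -0.06  2.14 -1.25  0.58 -2.13]
    0 [ 0.48  0.7  -0.18  2.13 -1.25  0.49 -2.22]
    0.05 [ 1.1   1.16 -1.29  2.07  1.19  0.56  1.77]
    0.1 [ 1.    1.17 -1.29  2.03  1.26  0.56  1.64]
    0.13 [ 0.93  1.18 -1.29  2.01  1.3   0.57  1.58]
0 37
    -0.2 [ 0.68  0.74  0.15  2.09 -1.11  0.84 -1.96]
    -0.16 [ 0.63  0.73  0.11  2.12 -1.16  0.79 -1.98]
    -0.1 [ 0.57  0.72  0.01  2.14 -1.24  0.7  -2.02]
    -0.05 [ 0.58  0.72 -0.13  2.14 -1.25  0.59 -2.09]
    0 [ 1.24  1.18 -1.3   2.1   1.09  0.53  1.96]
    0.05 [ 1.13  1.19 -1.3   2.08  1.19  0.52  1.8 ]
    0.1 [ 1.03  1.19 -1.29  2.05  1.28  0.52  1.66]
    0.13 [ 0.96  1.2  -1.29  2.02  1.32  0.53  1.59]
0 40
    -0.2 [ 0.71  0.77  0.15  2.08 -1.12  0.89 -1.92]
    -0.16 [ 0.66  0.76  0.1   2.11 -1.18  0.84 -1.93]
    -0.1 [ 0.63  0.74 -0.02  2.13 -1.25  0.73 -1.98]
    -0.05 [ 0.69  0.74 -0.24  2.13 -1.23  0.57 -2.07]
    0 [ 0.74  0.77 -0.44  2
[... 2051 characters left out ...]
.83 -2.03]
    -0.05 [ 0.44  0.75  0.05  2.04 -1.1   0.78 -2.08]
    0 [ 0.37  0.75  0.02  2.03 -1.15  0.74 -2.12]
    0.05 [ 0.3   0.75 -0.01  2.01 -1.19  0.69 -2.18]
    0.1 [ 0.23  0.76 -0.04  1.98 -1.21  0.65 -2.25]
    0.13 [ 0.19  0.77 -0.06  1.95 -1.22  0.62 -2.29]
12 40
    -0.2 [ 0.67  0.8   0.17  1.98 -0.96  0.99 -1.93]
    -0.16 [ 0.62  0.79  0.14  2.   -1.    0.94 -1.95]
    -0.1 [ 0.54  0.78  0.09  2.03 -1.07  0.88 -1.99]
    -0.05 [ 0.47  0.77  0.05  2.03 -1.13  0.83 -2.03]
    0 [ 0.4   0.77  0.01  2.03 -1.18  0.78 -2.07]
    0.05 [ 0.34  0.77 -0.03  2.01 -1.22  0.73 -2.12]
    0.1 [ 0.29  0.78 -0.09  1.98 -1.24  0.67 -2.19]
    0.13 [ 0.26  0.79 -0.12  1.96 -1.25  0.64 -2.23]
```

```bash
cat >> h.py <<'E'
def QY(yaw,deg):
    Rz=R.from_euler('z',yaw,degrees=True); t=np.radians(deg)
    return rot(Rz.apply(D)*np.sin(t)-np.array([0,0,np.cos(t)]),Rz.apply(N))
E
python3 - <<'E'
from h import *
for yaw,th in ((10,38),(15,38),(15,40),(15,42)):
  print(yaw,th)
  for s,z in ((-.22,.2),(-.2,.0535),(-.1,.0535),(0,.0535),(.1,.0535),(.13,.0535),(.08,.0535)):
      q=env.inverse_kinematics(line(s,z)+.01*N,QY(yaw,th)); print("   ",s,z,None if q is None else np.round(q,2))
E
```

```text
10 38
    -0.22 0.2 [ 0.58  0.53  0.33  1.97 -0.82  1.18 -2.15]
    -0.2 0.0535 [ 0.67  0.77  0.16  2.03 -0.98  0.93 -1.93]
    -0.1 0.0535 [ 0.53  0.75  0.08  2.08 -1.1   0.81 -2.  ]
    0 0.0535 [ 0.4   0.74 -0.01  2.07 -1.21  0.71 -2.08]
    0.1 0.0535 [ 0.3   0.76 -0.14  2.02 -1.25  0.58 -2.22]
    0.13 0.0535 [ 0.27  0.76 -0.17  1.99 -1.25  0.55 -2.27]
    0.08 0.0535 [ 0.32  0.75 -0.11  2.03 -1.25  0.61 -2.19]
15 38
    -0.22 0.2 [ 0.58  0.54  0.32  1.93 -0.77  1.22 -2.12]
    -0.2 0.0535 [ 0.65  0.78  0.17  1.99 -0.91  0.96 -1.93]
    -0.1 0.0535 [ 0.52  0.76  0.09  2.03 -1.02  0.86 -2.01]
    0 0.0535 [ 0.37  0.76  0.02  2.03 -1.13  0.77 -2.09]
    0.1 0.0535 [ 0.23  0.77 -0.04  1.98 -1.2   0.69 -2.21]
    0.13 0.0535 [ 0.19  0.78 -0.05  1.95 -1.21  0.66 -2.25]
    0.08 0.0535 [ 0.26  0.76 -0.03  1.99 -1.19  0.7  -2.18]
15 40
    -0.22 0.2 [ 0.59  0.56  0.32  1.93 -0.79  1.25 -2.1 ]
    -0.2 0.0535 [ 0.67  0.8   0.17  1.98 -0.92  1.   -1.91]
    -0.1 0.0535 [ 0.53  0.78  0.09  2.03 -1.04  0.89 -1.98]
    0 0.0535 [ 0.39  0.77  0.02  2.03 -1.15  0.8  -2.06]
    0.1 0.0535 [ 0.26  0.78 -0.05  1.98 -1.22  0.71 -2.17]
    0.13 0.0535 [ 0.22  0.79 -0.07  1.95 -1.23  0.68 -2.21]
    0.08 0.0535 [ 0.28  0.78 -0.04  1.99 -1.21  0.72 -2.15]
15 42
    -0.22 0.2 [ 0.61  0.58  0.32  1.92 -0.81  1.28 -2.07]
    -0.2 0.0535 [ 0.68  0.82  0.17  1.96 -0.93  1.03 -1.89]
    -0.1 0.0535 [ 0.55  0.79  0.09  2.02 -1.05  0.92 -1.95]
    0 0.0535 [ 0.41  0.79  0.02  2.02 -1.17  0.83 -2.03]
    0.1 0.0535 [ 0.29  0.8  -0.07  1.98 -1.24  0.72 -2.14]
    0.13 0.0535 [ 0.26  0.8  -0.1   1.95 -1.24  0.69 -2.18]
    0.08 0.0535 [ 0.31  0.79 -0.05  1.99 -1.23  0.75 -2.11]
```

```bash
python3 - <<'E'
from h import *
q=QY(15,40); off=.01*N
env.goto(line(-.22,.2)+off,q)
print(env.get_obs()["t"],env.get_obs()["joint_pos"].round(2))
env.move_straight(line(-.20,.0535)+off,q,speed=.15)
o=env.get_obs(); print(o["t"],o["tool_pos"],(o["tool_pos"]-line(0,0))@D,o["contact_force"])
snap("top","t9.png",(240,140,480,300),3); snap("side","s9.png",(230,160,470,340),3)
E
```

```text
23.1583 [ 0.59  0.56  0.32  1.93 -0.79  1.25 -2.09]
24.2917 [ 0.40398615 -0.22143025  0.05407556] -0.20024261285372458 [-0.1742021   0.22326784 -0.23744271]
```

View pics/t9.png

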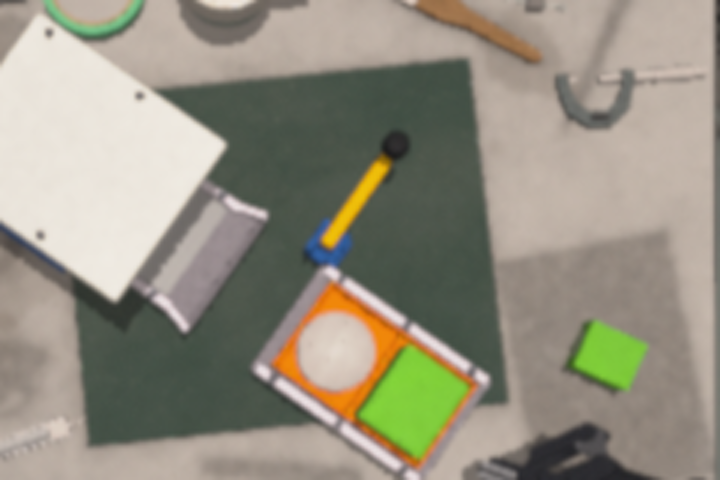

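View pics/s9.png

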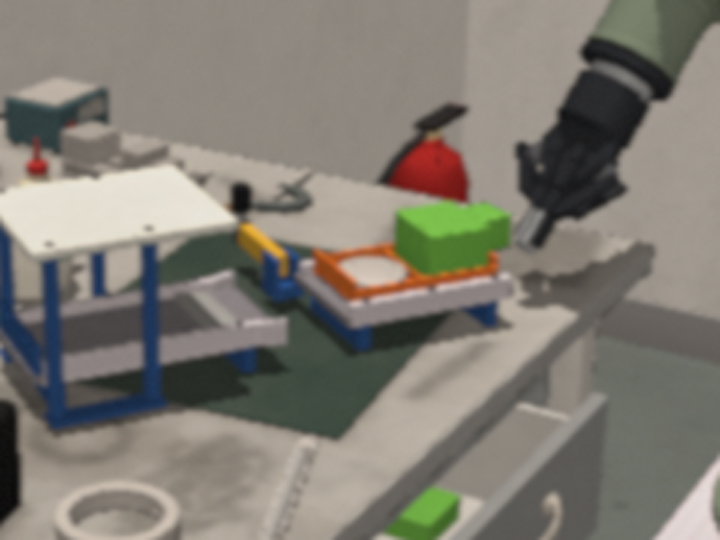

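```bash
python3 - <<'E'
from h import *
q=QY(15,40); off=.01*N
r=env.move_straight(line(-.15,.0535)+off,q,speed=.04,threshold=1.5)
o=env.get_obs(); print(r,o["t"],(o["tool_pos"]-line(0,0))@D,o["contact_force"])
r=env.move_straight(line(-.10,.0535)+off,q,speed=.05,threshold=12)
o=env.get_obs(); print(r,o["t"],(o["tool_pos"]-line(0,0))@D,o["contact_force"],o["tool_pos"])
snap("top","t10.png",(240,140,480,300),3); snap("side","s10.png",(230,160,470,340),3)
E
```

```text
True 25.2917 -0.16125720720300507 [1.2389326  0.7276911  0.23094045]
False 26.6833 -0.10003885696446609 [-0.86361569 -0.78283148 -0.94308107] [ 0.46041827 -0.13862709  0.05351733]
```

View pics/t10.png

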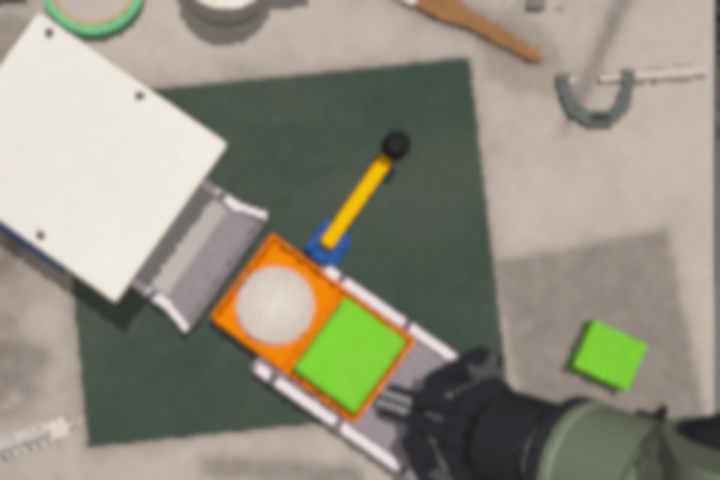

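View pics/s10.png

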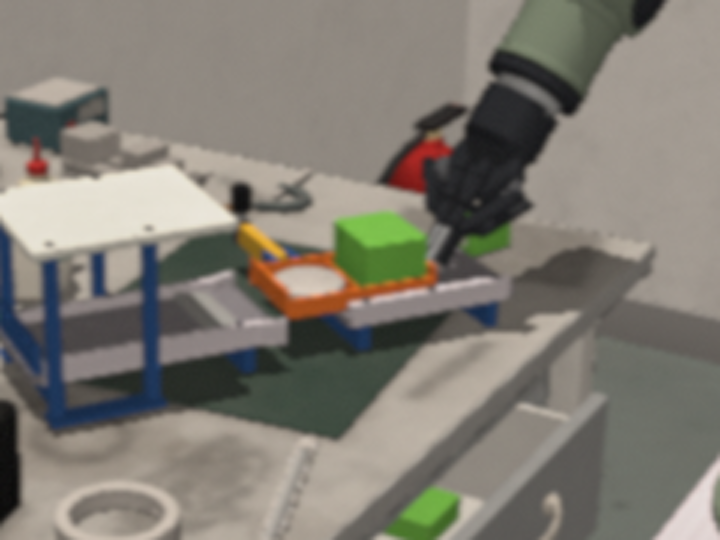

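Straight and level, with the nose over the gap near the dock entry. Pushing on.

```bash
python3 - <<'E'
from h import *
q=QY(15,40); off=.01*N
for s in (-.04,.03):
  r=env.move_straight(line(s,.0535)+off,q,speed=.04,threshold=14)
  o=env.get_obs(); print(r,o["t"],(o["tool_pos"]-line(0,0))@D,o["contact_force"])
  if r: break
snap("top","t11.png",(200,140,440,300),3); snap("side","s11.png",(230,160,470,340),3)
E
```

```text
True 27.725 -0.06405900803472513 [-6.77463535 -4.18065591  1.30380249]
```

View pics/t11.png

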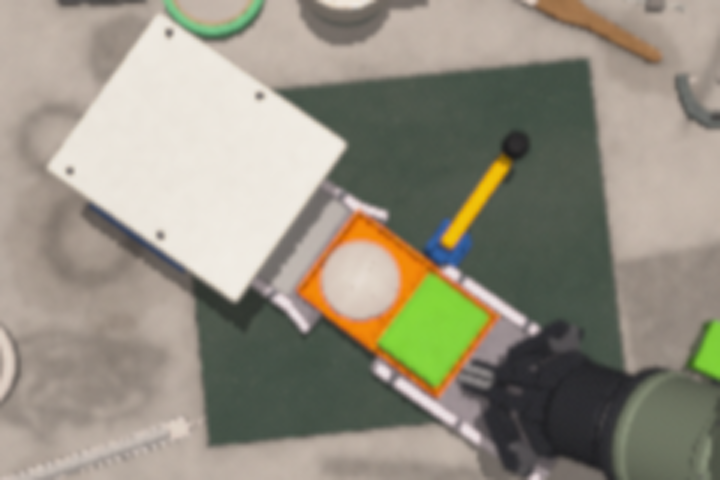

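View pics/s11.png

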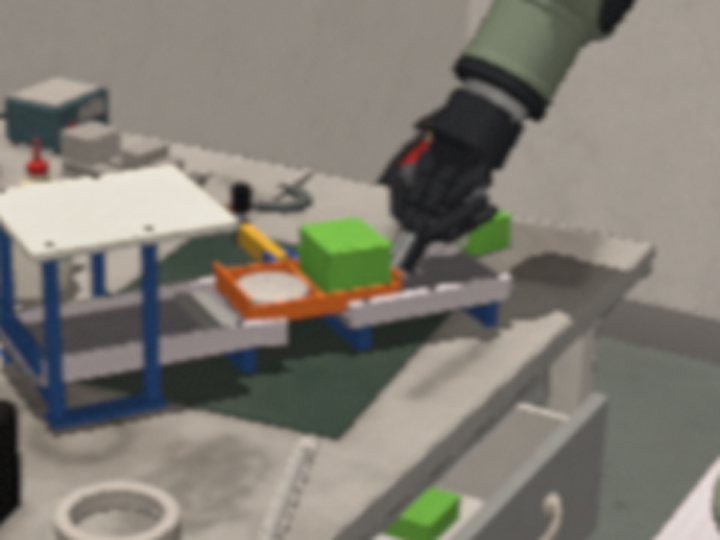

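Stopped just as the nose met the ramp foot (s ≈ 0.089 m, dock x ≈ 30 mm). The tray is aligned, so I'll continue with a higher threshold.

```bash
python3 - <<'E'
from h import *
q=QY(15,40); off=.01*N
for s in (-.04,0.0,.03):
  r=env.move_straight(line(s,.0535)+off,q,speed=.04,threshold=18)
  o=env.get_obs(); print(r,o["t"],(o["tool_pos"]-line(0,0))@D,o["contact_force"],o["tool_pos"][2])
  if r: break
snap("top","t12.png",(200,140,440,300),3); snap("side","s12.png",(230,160,470,340),3)
E
```

```text
True 28.0833 -0.06398520073114093 [-5.21684431 -4.45819516 -0.51003325] 0.05177095576389758
```

View pics/t12.png

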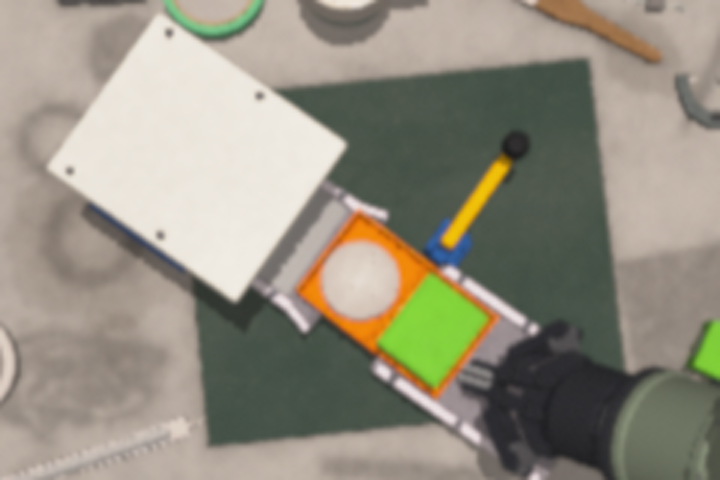

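View pics/s12.png

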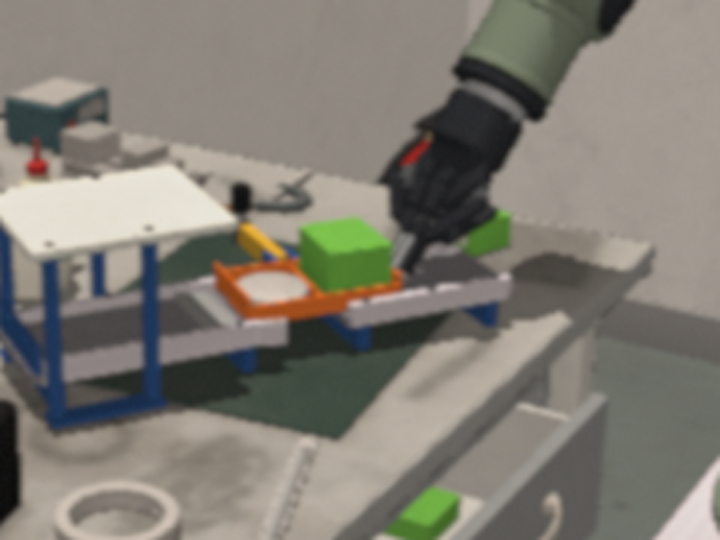

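```bash
python3 - <<'E'
from h import *
im=cv2.imread("pics/raw_t12.png"); zoom(im,"t12a.png",(280,195,380,280),8)
im=cv2.imread("pics/raw_s12.png"); zoom(im,"s12a.png",(285,225,405,305),6)
o=env.get_obs(); v=o["tool_pos"]-line(0,0); print(v@D,v@N,v[2],o["contact_force"]@D,o["contact_force"]@N,o["torque"])
snap("wrist","w12.png")
E
```

```text
-0.0639822184116433 0.01091976171296499 0.05174180158976926 -6.405286925072072 0.8652799626924397 [-1.33531238  1.09279342  0.47414696]
```

View pics/t12a.png

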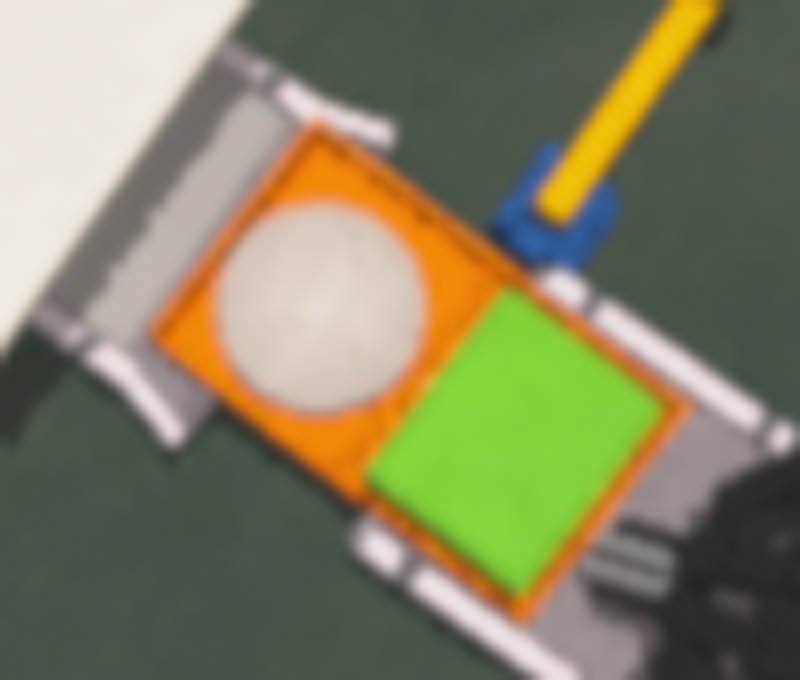

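View pics/s12a.png

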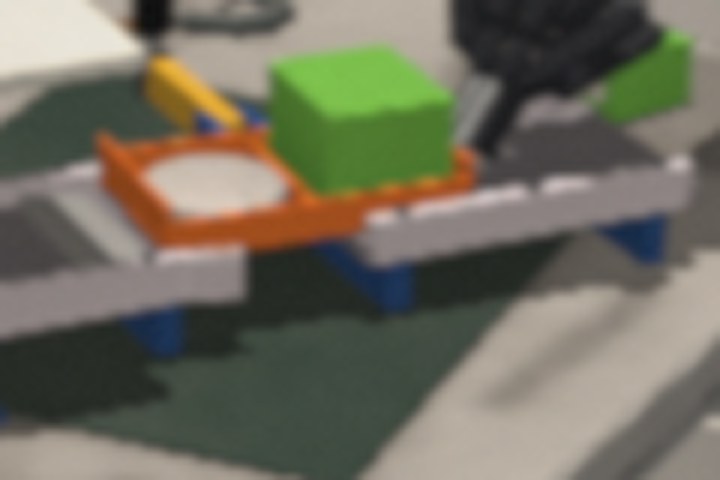

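View pics/w12.png

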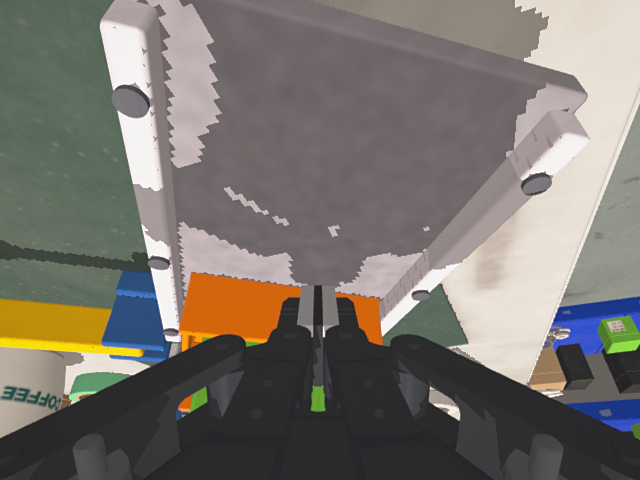

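```bash
python3 - <<'E'
from h import *
f=lambda x,y:(280+x/8,195+y/8)
for nm,z,pts in [("tray noseR noseL tailR tailL",.066,[(315,122),(155,332),(688,405),(520,617)]),("infeed fence outer R exit,rear; L exit, rear",.05,[(555,270),(795,432),(358,545),(570,690)]),("dock fence R kink,tip, L kink, tip",.05,[(280,85),(392,135),(92,348),(180,440)])]:
    print(nm)
    for p in pts:
        w=onz(f(*p),z,"top"); v=w-line(0,0); print("   s %.4f n %.4f"%(v@D,v@N))
E
```

```text
tray noseR noseL tailR tailL
   s 0.0835 n -0.0453
   s 0.0857 n 0.0350
   s -0.0585 n -0.0409
   s -0.0542 n 0.0410
infeed fence outer R exit,rear; L exit, rear
   s -0.0022 n -0.0527
   s -0.0911 n -0.0549
   s -0.0020 n 0.0514
   s -0.0805 n 0.0498
dock fence R kink,tip, L kink, tip
   s 0.1000 n -0.0500
   s 0.0629 n -0.0575
   s 0.0997 n 0.0497
   s 0.0612 n 0.0570
```

```bash
python3 - <<'E'
from h import *
q=QY(15,40); off=-.008*N
p=pose()
env.move_straight(line(-.075,.0535)+.01*N,q,speed=.05)
o=env.get_obs(); print(o["contact_force"],o["tool_pos"][2])
env.move_straight(line(-.075,.0535)+off,q,speed=.05)
env.wait(.2); o=env.get_obs(); print(o["contact_force"],o["tool_pos"][2])
r=env.move_straight(line(-.05,.0535)+off,q,speed=.02,threshold=22)
o=env.get_obs(); v=o["tool_pos"]-line(0,0); print(r,o["t"],v@D,v@N,v[2],o["contact_force"]@D,o["contact_force"]@N,o["contact_force"][2])
snap("top","t13.png",(280,195,380,280),8); snap("side","s13.png",(285,225,405,305),6)
E
```

```text
[0.35667485 0.83736954 0.48193136] 0.053612917881162396
[ 0.19736931  0.03229313 -0.19394564] 0.05350044303471189
True 30.0417 -0.06465798655046125 -0.008140798469173005 0.05261363387507399 -6.197343207741693 -1.0689316001516607 2.057741266008705
```

View pics/t13.png

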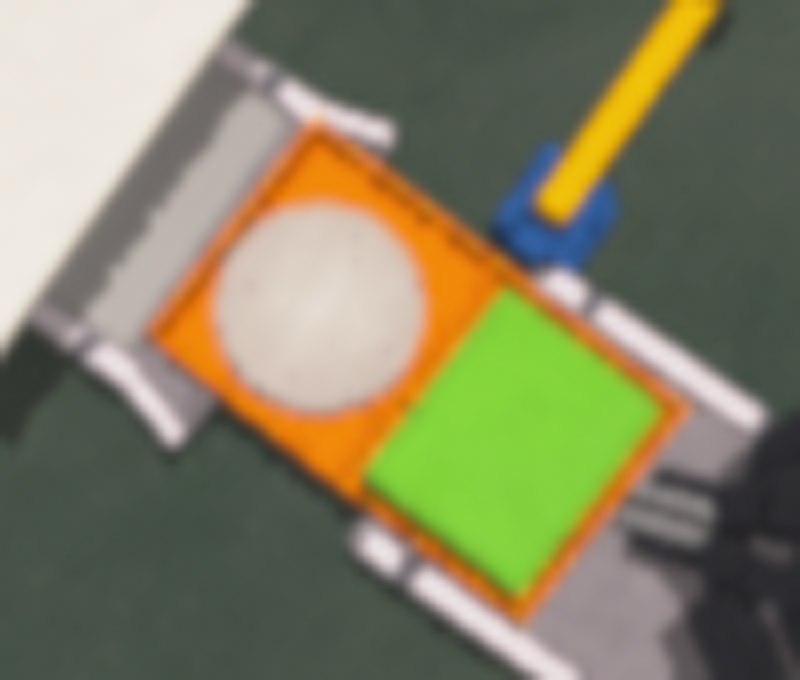

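View pics/s13.png

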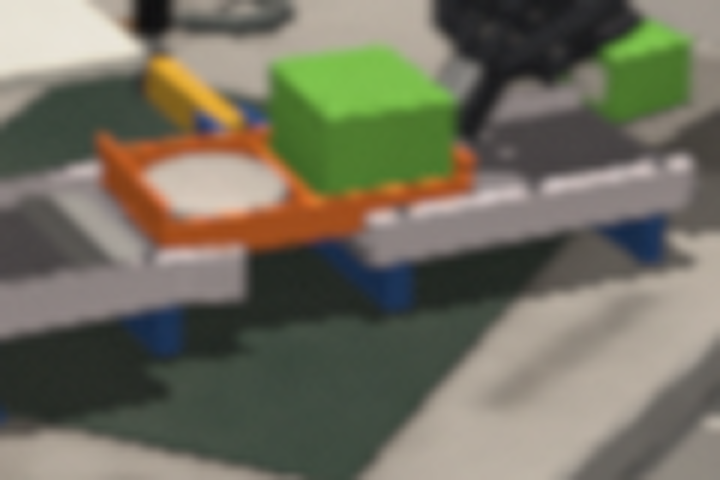

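```bash
python3 - <<'E'
from h import *
q=QY(15,40)
env.move_straight(line(-.072,.0535)-.008*N,q,speed=.05)
env.move_straight(line(-.072,.0535)-.028*N,q,speed=.06)
r=env.move_straight(line(-.045,.0535)-.028*N,q,speed=.03,threshold=22)
o=env.get_obs(); v=o["tool_pos"]-line(0,0); print(r,o["t"],v@D,v@N,v[2],o["contact_force"]@D,o["contact_force"]@N,o["contact_force"][2])
snap("top","t14.png",(280,195,380,280),8)
E
```

```text
True 31.4 -0.06537648546457814 -0.02831696892918939 0.05255233596563689 -6.902758108179405 0.17192860819674835 -0.6958907523505052
```

View pics/t14.png

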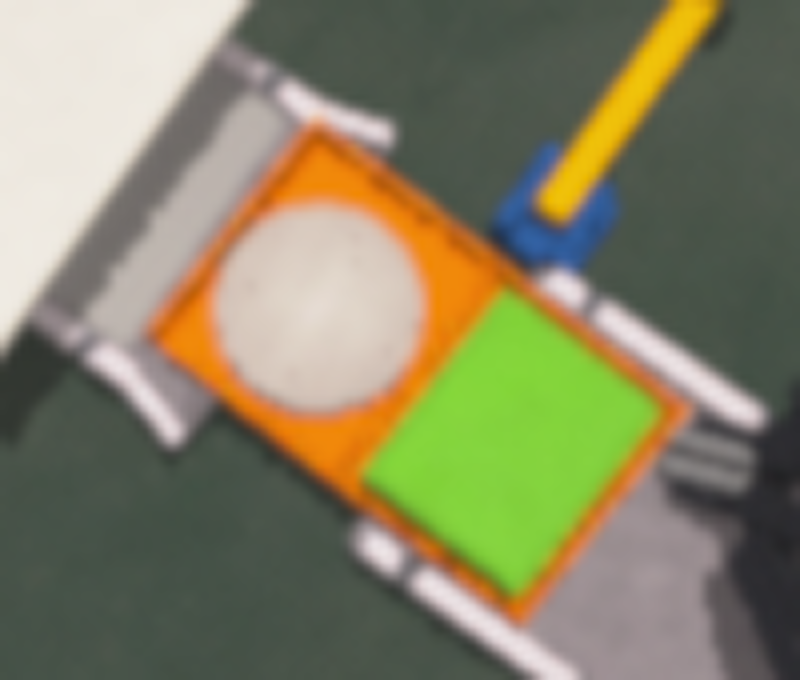

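```bash
python3 - <<'E'
from h import *
q=QY(15,40)
env.move_straight(line(-.070,.0535)-.028*N,q,speed=.05)
env.move_straight(line(-.070,.0535)-.012*N,q,speed=.05)
print(env.move_straight(line(-.06,.0535)-.012*N,q,speed=.01,threshold=5))
p=pose()
for k in range(1,4):
    r=env.move_straight(line(-.0655+.0025*k,.0535)-.012*N,q,speed=.01,threshold=38)
    o=env.get_obs(); v=o["tool_pos"]-line(0,0); print(r,round(o["t"],2),v.round(4)@D,v@N,v[2],o["contact_force"]@D,o["contact_force"]@N,o["contact_force"][2])
    if r: break
snap("top","t15.png",(280,195,380,280),8); snap("side","s15.png",(285,225,405,305),6)
E
```

```text
True
False 33.14 -0.06431828335327433 -0.012189288545068545 0.05317375155247662 -11.796395441847855 0.9748614929992876 3.845873192003869
False 33.54 -0.0637054297593631 -0.012357859735618513 0.05296209341241505 -25.16678410433709 2.932771208504033 10.92224693796655
False 33.94 -0.06309257616545189 -0.012580221609824914 0.052801574184257564 -40.91066466999137 5.67536636559602 19.88167609901954
```

View pics/t15.png

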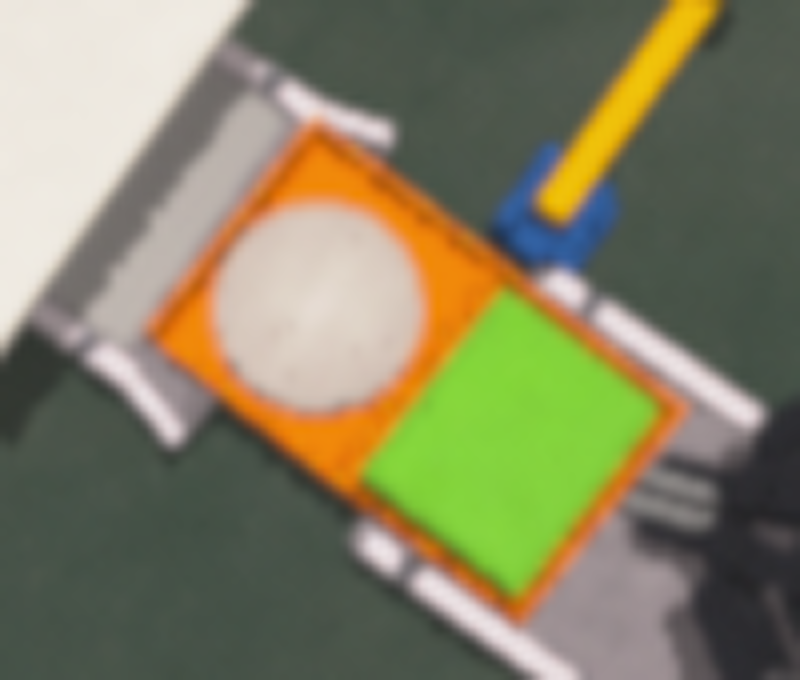

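View pics/s15.png

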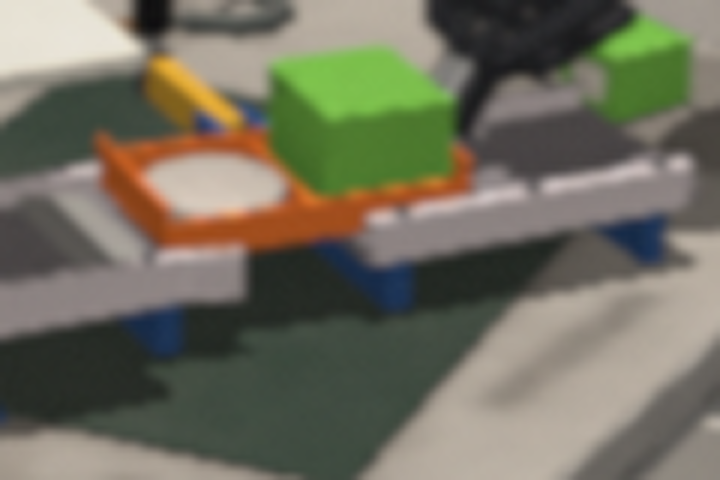

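```bash
python3 - <<'E'
from h import *
q=QY(15,40)
env.move_straight(line(-.085,.0535)-.012*N,q,speed=.1)
env.move_straight(line(-.085,.22)-.012*N,q,speed=.25)
p=pose(); np.save("p16.npy",np.r_[p[0],p[1]]); snap("wrist","w16.png"); print(env.get_obs()["t"])
E
```

```text
35.325
```

View pics/w16.png

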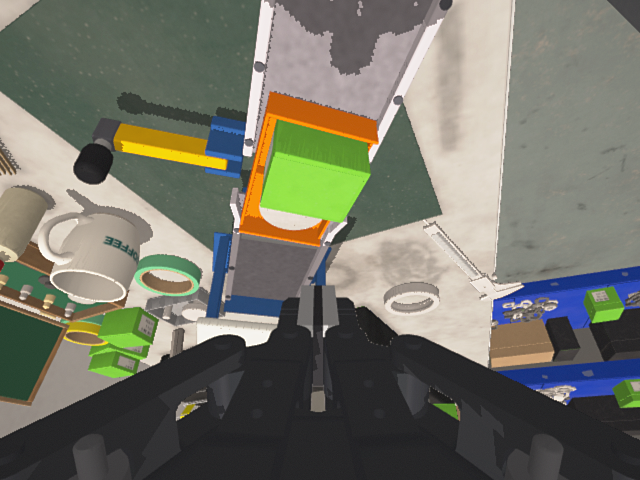

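```bash
python3 - <<'E'
from h import *
im=cv2.imread("pics/raw_w16.png")[::-1,::-1]; zoom(im,"w16a.png",(640-370,480-285,640-205,480-165),4.8)
P=np.load("p16.npy");P=(P[:3],P[3:])
for s,n,z in ((.059,0,.04),(.089,.0455,.05),(.089,-.0455,.05),(.089,-.0455,.04),(.088,-.0425,.066),(.088,.0425,.066)): print(s,n,z,proj(line(s,z)+n*N,"wrist",P).round(1))
E
```

```text
0.059 0 0.04 [290.6 202.7]
0.089 0.0455 0.05 [326.  234.7]
0.089 -0.0455 0.05 [240.7 221.2]
0.089 -0.0455 0.04 [241.8 213.6]
0.088 -0.0425 0.066 [242.  233.7]
0.088 0.0425 0.066 [323.7 246. ]
```

View pics/w16a.png

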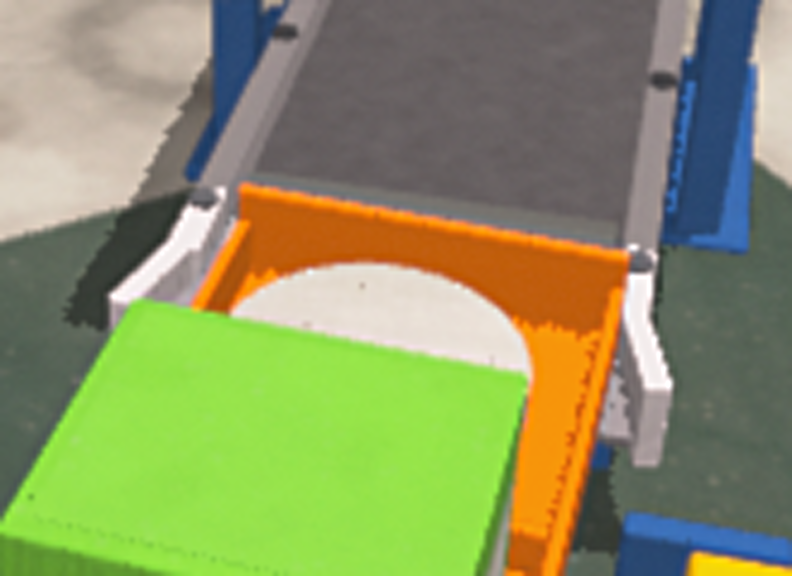

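The tray is yawed nose-right and its right nose corner catches at the kink of the dock's right fence, around (635,260) in the rotated view. I'll nudge the nose left from the gap side.

```bash
python3 - <<'E'
from h import *
q=QY(0,0.01)
for n in (-.09,-.06):
  for z in (.2,.046):
    j=env.inverse_kinematics(line(.038,z)+n*N,q); print(n,z,None if j is None else np.round(j,2))
q2=rot([0,0,-1],-N)
j=env.inverse_kinematics(line(.038,.2)-.09*N,q2); print("alt",None if j is None else np.round(j,2))
print(env.get_obs()["joint_pos"].round(2))
E
```

```text
-0.09 0.2 [ 0.76  0.89 -1.28  1.59  0.87  1.33  1.91]
-0.09 0.046 [ 0.76  1.16 -1.28  1.68  1.17  1.26  1.75]
-0.06 0.2 [ 0.77  0.85 -1.28  1.66  0.84  1.29  1.87]
-0.06 0.046 [ 0.76  1.13 -1.28  1.75  1.17  1.23  1.68]
alt [ 0.19  0.56 -0.23  1.62  0.15  0.98 -0.69]
[ 0.39  0.52  0.25  1.93 -0.89  1.15 -2.3 ]
```

```bash
python3 - <<'E'
from h import *
best=None
for sg in (1,-1):
    q=rot([0,0,-1],sg*D); j=env.inverse_kinematics(line(.039,.2)-.085*N,q); j2=env.inverse_kinematics(line(.039,.046)-.06*N,q)
    print(sg,np.round(j,2),np.round(j2,2))
    c=np.abs(j-env.get_obs()["joint_pos"]).max()
    if best is None or c<best[0]: best=(c,q)
q=best[1]
env.goto(line(.039,.16)-.080*N,q)
env.move_straight(line(.039,.046)-.080*N,q,speed=.2,threshold=8)
r=env.move_straight(line(.039,.046)-.050*N,q,speed=.04,threshold=2.5)
o=env.get_obs(); v=o["tool_pos"]-line(0,0); print(r,o["t"],v@D,v@N,v[2],o["contact_force"])
E
```

```text
1 [ 0.76  0.88 -1.28  1.6   0.86  1.33  0.33] [ 0.76  1.13 -1.28  1.75  1.17  1.23  0.11]
-1 [-0.09  0.56  0.17  1.65 -0.11  0.95 -2.05] [-0.15  0.75  0.22  1.8  -0.26  0.62 -1.94]
True 37.4417 0.039209875609646276 -0.05528472604436704 0.04604534795921687 [ 0.19307984  0.28133562 -0.31207295]
```

```bash
python3 - <<'E'
from h import *
r=env.move_straight(line(.039,.046)-.0508*N,speed=.03,threshold=10)
o=env.get_obs(); v=o["tool_pos"]-line(0,0); print(r,o["t"],v@D,v@N,v[2],o["contact_force"])
env.move_straight(line(.039,.046)-.075*N,speed=.15)
snap("top","t17.png",(280,195,380,280),8)
E
```

```text
False 37.7583 0.03960387160458816 -0.05115426983957346 0.046234170323716 [5.27603804 0.21622679 0.79958424]
```

View pics/t17.png

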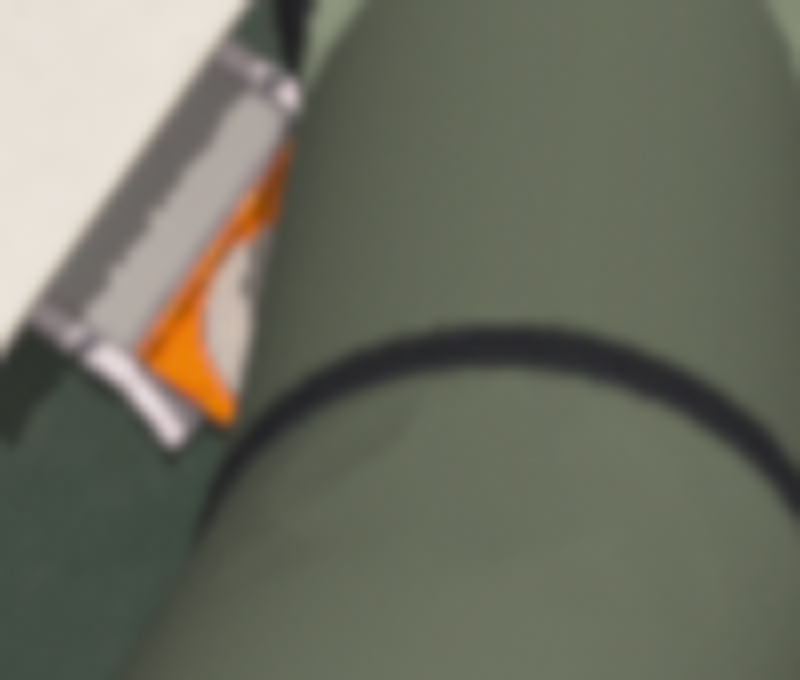

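```bash
python3 - <<'E'
from h import *
q=QY(15,40); off=-.002*N
env.move_straight(line(.039,.17)-.075*N,speed=.3)
env.goto(line(-.09,.17)+off,q)
print(env.get_obs()["t"],env.get_obs()["joint_pos"].round(2))
env.move_straight(line(-.085,.0535)+off,q,speed=.2)
snap("top","t18.png",(280,195,380,280),8)
o=env.get_obs(); print(o["t"],o["contact_force"])
E
```

```text
39.5833 [ 0.46  0.58  0.16  1.98 -0.91  1.05 -2.22]
40.3667 [-0.20901254  0.37164458 -0.13187044]
```

View pics/t18.png

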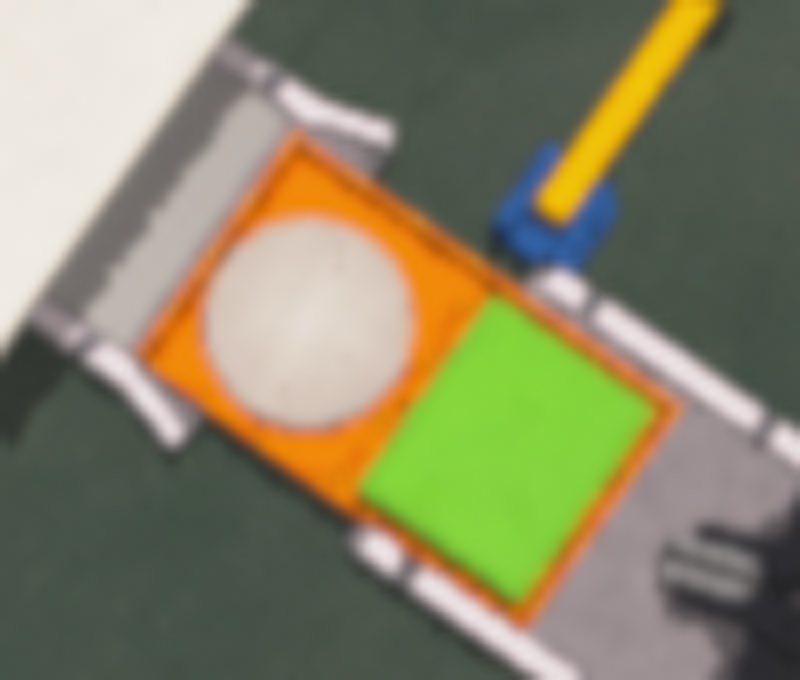

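Now centred between the dock fences. Pushing again.

```bash
python3 - <<'E'
from h import *
q=QY(15,40); off=-.002*N
env.move_straight(line(-.072,.0535)+off,q,speed=.06,threshold=6)
for s in (-.045,):
  r=env.move_straight(line(s,.0535)+off,q,speed=.04,threshold=22)
  o=env.get_obs(); v=o["tool_pos"]-line(0,0); print(r,o["t"],v@D,v[2],o["contact_force"]@D,o["contact_force"]@N,o["contact_force"][2])
snap("top","t19.png",(260,185,380,275),6); 
E
```

```text
False 41.5583 -0.04486170537831214 0.053438181255558284 -2.8467498796506856 0.13150383224433382 0.35222549094753725
```

View pics/t19.png

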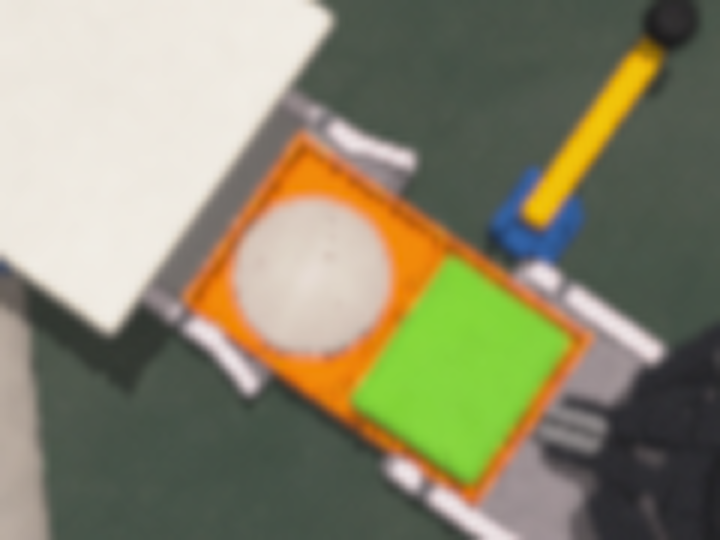

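```bash
python3 - <<'E'
from h import *
q=QY(15,40); off=-.002*N
for s in (0.0,.06,.095):
  r=env.move_straight(line(s,.0535)+off,q,speed=.05,threshold=20)
  o=env.get_obs(); v=o["tool_pos"]-line(0,0); print(r,o["t"],v@D,v[2],o["contact_force"]@D,o["contact_force"]@N,o["contact_force"][2])
  if r: break
snap("top","t20.png",(240,160,400,280),5); snap("side","s20.png",(230,190,400,318),4.5)
E
```

```text
False 42.6583 -0.00019129772366181637 0.053485337252820016 -1.9539994505381015 0.9038789885281662 -1.562946742776562
False 44.0083 0.05968082930959734 0.05380151856936831 -8.565145601461719 -1.1251592584867982 5.224113342105471
False 44.8583 0.0951740186238159 0.053667231331443764 0.02463197719917794 0.46589334362493745 -0.30232237640631077
```

View pics/t20.png

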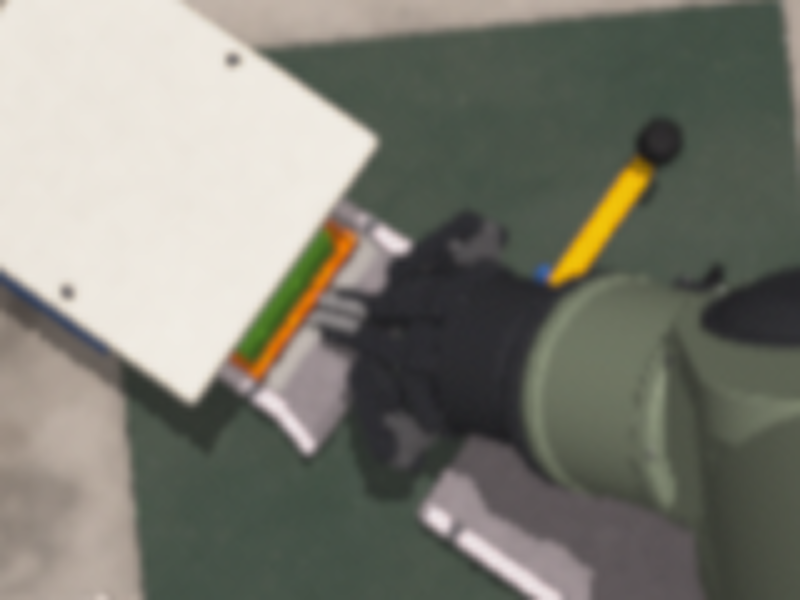

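View pics/s20.png

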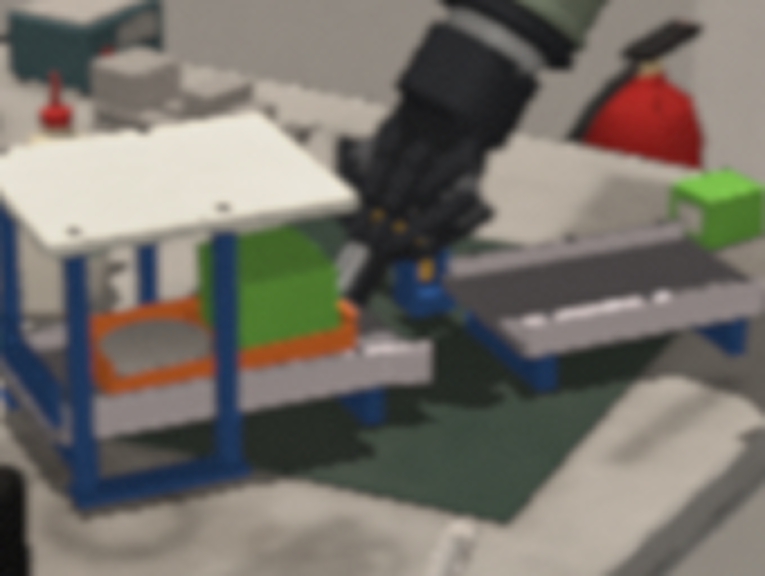

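Across the gap and under the hood, with the tail on the ramp. Final stretch.

```bash
python3 - <<'E'
from h import *
q=QY(15,40); off=-.002*N
for s in (.108,.113,.117,.121):
  r=env.move_straight(line(s,.0545)+off,q,speed=.03,threshold=16)
  o=env.get_obs(); v=o["tool_pos"]-line(0,0); print(r,round(o["t"],2),v@D,v[2],o["contact_force"]@D,o["contact_force"]@N,o["contact_force"][2])
  if r: break
snap("top","t21.png",(240,160,400,280),5); snap("side","s21.png",(230,190,400,318),4.5)
E
```

```text
False 45.54 0.10835761079902138 0.05466105126216553 -0.22421996897064697 0.030975337349340538 0.09693534385143293
False 45.86 0.11305205687497182 0.05456890609326295 -1.4148497279090584 0.6721854206562843 -0.12380618349351302
False 46.14 0.1170202515278881 0.0544943437305788 -0.949954190877265 -0.7242082385154397 0.06343409023181856
False 46.42 0.12112565813541283 0.05455360607019745 -0.6141943207290014 -0.41710801468919406 -0.059910477200496054
```

View pics/t21.png

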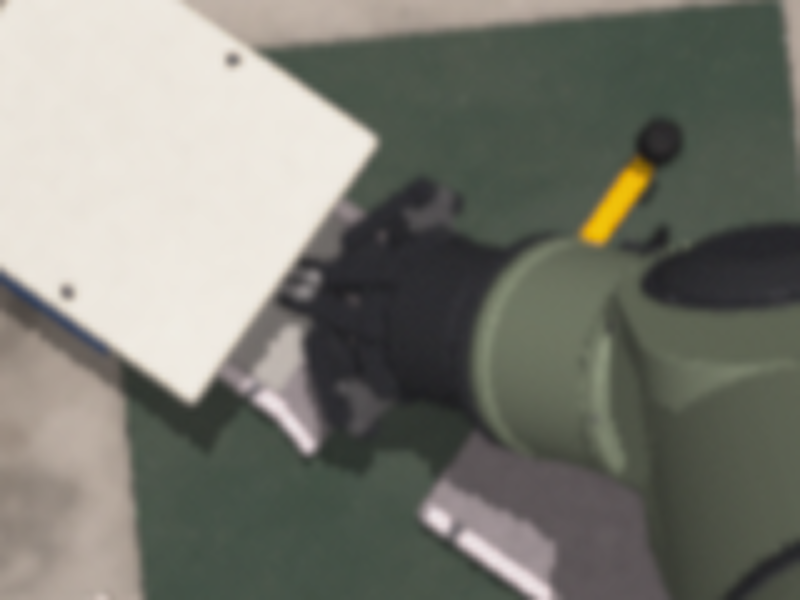

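View pics/s21.png

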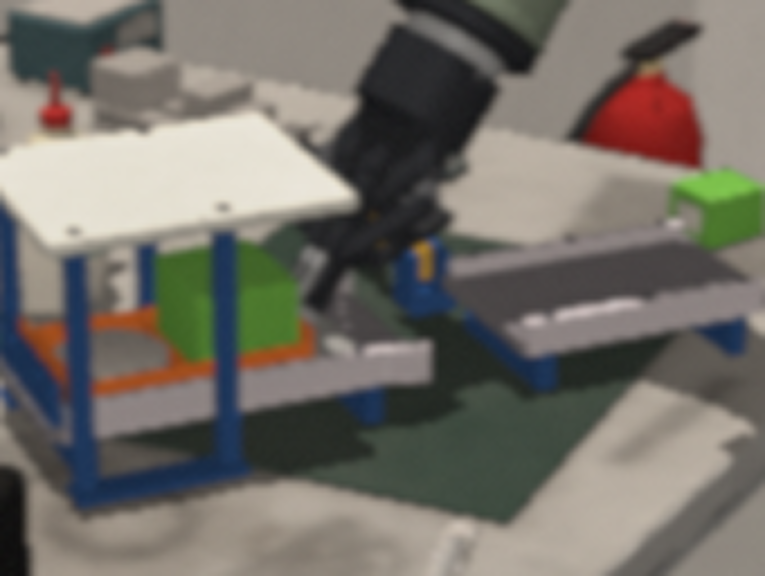

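```bash
python3 - <<'E'
from h import *
f=lambda p:((p[0]-230)*4.5,(p[1]-190)*4.5)
for s,z in ((.128,.066),(.128,.071),(.126,.066),(.126,.071)): 
    print(s,z,[tuple(np.round(f(proj(line(s,z)+n*N,"side")),0)) for n in (.0425,-.0425)])
# reference: fence ends of dock & previous pic: tail at .102 on ramp (z+~2)
print(f(proj(line(.102,.068)+.0425*N,"side")), "nose dropped", f(proj(line(.273,.066)+.0425*N,"side")))
im=cv2.imread("pics/raw_s21.png"); zoom(im,"s21a.png",(280,240,340,285),12)
E
```

```text
0.128 0.066 [(np.float64(310.0), np.float64(325.0)), (np.float64(256.0), np.float64(270.0))]
0.128 0.071 [(np.float64(310.0), np.float64(317.0)), (np.float64(256.0), np.float64(262.0))]
0.126 0.066 [(np.float64(314.0), np.float64(324.0)), (np.float64(259.0), np.float64(269.0))]
0.126 0.071 [(np.float64(314.0), np.float64(316.0)), (np.float64(259.0), np.float64(261.0))]
(np.float64(353.20410980561553), np.float64(314.06939684751404)) nose dropped (np.float64(61.04201742686385), np.float64(367.9959048143387))
```

View pics/s21a.png

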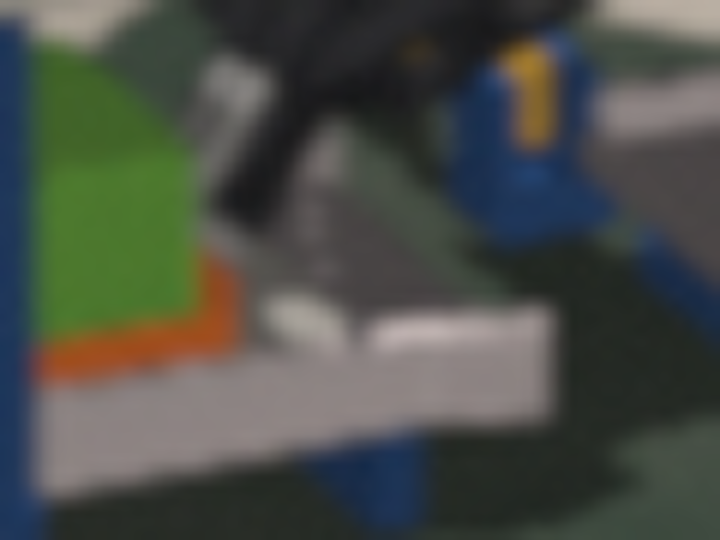

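The tail corner measures at the height predicted for the dropped position (z = 66 mm). Retreating and checking.

```bash
python3 - <<'E'
from h import *
q=QY(15,40); off=-.002*N
env.move_straight(line(.07,.075)+off,q,speed=.15)
env.move_straight(line(-.08,.18)+off,q,speed=.25)
o=env.get_obs(); print(o["t"],o["contact_force"])
p=pose(); np.save("p22.npy",np.r_[p[0],p[1]]); snap("wrist","w22.png")
im=cv2.imread("pics/raw_w22.png")[::-1,::-1]; cv2.imwrite("pics/w22.png",im)
snap("top","t22.png",(150,130,450,330),2.6); snap("side","s22.png",(230,160,430,310),4)
E
```

```text
47.925 [ 0.06221736  0.69171336 -0.66418083]
```

View pics/w22.png

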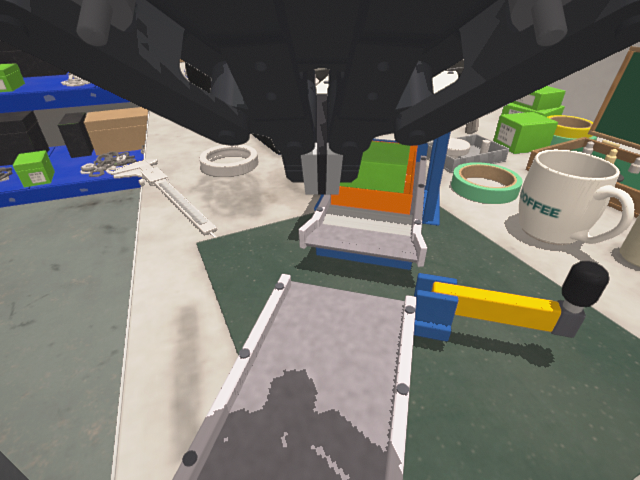

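View pics/t22.png

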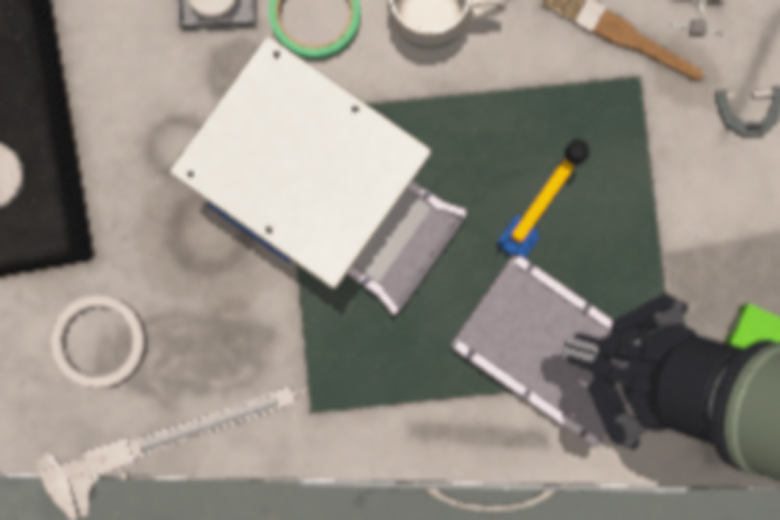

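View pics/s22.png

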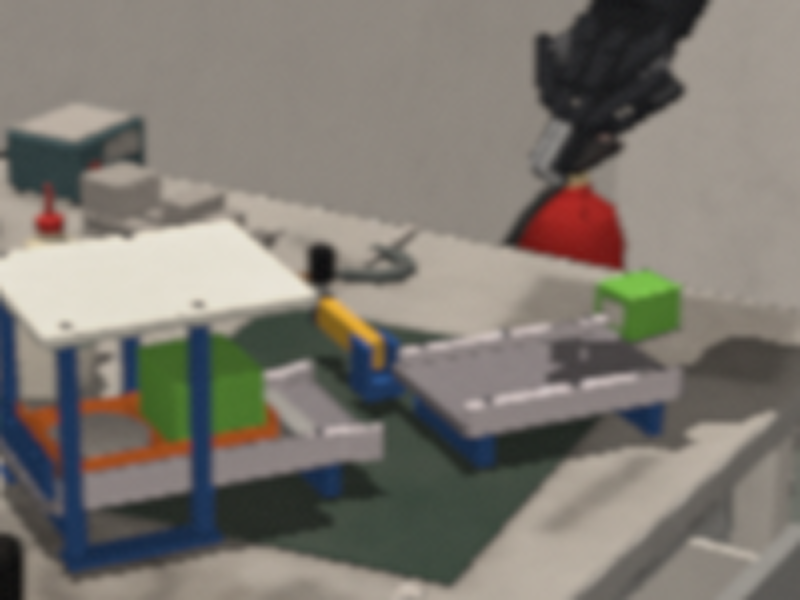

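```bash
python3 - <<'E'
from h import *
P=np.load("p22.npy");P=(P[:3],P[3:])
im=cv2.imread("pics/w22.png"); zoom(im,"w22a.png",(290,130,450,250),5)
for s in (.120,.126):
  for z in (.066,.071):
    print(s,z,[((np.array([639,479])-proj(line(s,z)+n*N,"wrist",P)-[290,130])*5).round(0).tolist() for n in (.0425,-.0425)])
print("lip far edge", [((np.array([639,479])-proj(line(.121,.045)+n*N,"wrist",P)-[290,130])*5).round(0).tolist() for n in (.0455,-.0455)])
E
```

```text
0.12 0.066 [[206.0, 296.0], [623.0, 348.0]]
0.12 0.071 [[206.0, 274.0], [627.0, 325.0]]
0.126 0.066 [[213.0, 283.0], [625.0, 334.0]]
0.126 0.071 [[213.0, 262.0], [629.0, 311.0]]
lip far edge [[192.0, 380.0], [624.0, 438.0]]
```

View pics/w22a.png

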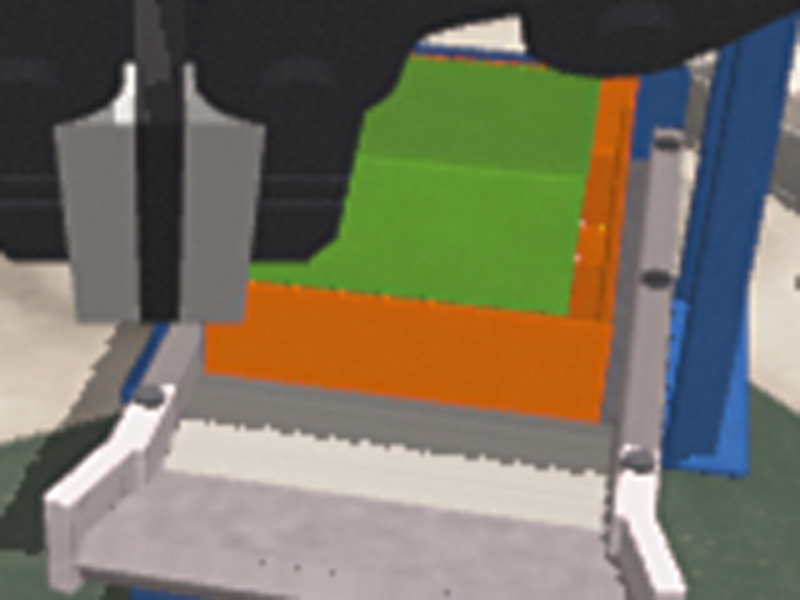

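```bash
python3 - <<'E'
from h import *
env.close_job()
E
```

```text
the job is handed in; nothing more can be done
```

I handed the job in with the tray seated in the dock behind the lip, at about 48 s of the 64 s allowed. `close_job` reported no verdict.

**What I did**
1. I stood the larger green carton upright in the tray's rear bay.
2. I drew the stop bar aside by its knob. It moved 53.3 mm before the force threshold tripped, I take it at its end stop.
3. I pushed the tray by its tail wall, with the gripper leaned 40°, over the gap, up the ramp and over the lip.

**What went wrong on the way**
- The first push was off-centre to the left. The tray yawed nose-right and its nose corner caught on the dock's right fence.
- While I worked out why it had stopped, the fingertips pushed on the tail with up to about 41 N along the way of travel and about 20 N downward, and nothing moved.
- I backed off, nudged the nose about 4–5 mm to the left from the gap side, and pushed again. The rest of the push read 9 N or less at each check.

**Last checks**
- **Tray:** the side camera put the tail wall's top at 66 mm, the height expected once the tail has dropped. The wrist camera showed the tail's lower edge hidden behind the lip on both sides. Its absolute pixel positions were 5–18 zoomed pixels off prediction, so I relied on the visible wall height there.
- **Load:** the carton is upright and the steel disc is in place.
- **Stop bar:** the knob is at the same pixel as right after it was drawn aside.
- **Bystanders:** the caliper, micrometer and ring look undisturbed, by eye only.
- **Robot:** the arm is clear of everything.

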